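# Build the second pipe support and lay the pipe across

## Robot

A 6-joint arm with a two-finger parallel gripper is mounted at the origin on the work surface. World frame = base frame: x ahead of the robot, y to its left, z up, the work surface at z = 0. Lengths are in m, angles in rad, forces in N, time in s.
With the tool pointing down it reaches from about 0.425 to 0.95 m from the base axis. Payload 3.5 kg.
Tool frame: the origin (TCP) lies between the finger pads; the fingertips stand 14 mm ahead of it and the grasp point (between the pads) lies 5 mm behind it (ctrl.tip_extent is the distance from the TCP to the fingertips, in m); x points along the fingers, z is the direction in which the jaws open and shut, and the axes are right-handed (so a half turn about x gives the same grasp; the last joint's range is limited). The gripper opens to 85 mm and grips with 20 to 120 N. Pads are 22 mm wide; open, the fingers measure 114 mm over their backs; the gripper's body (76 mm by 85 mm) begins 54 mm behind the grasp point. The pads swing forward as they close: fully open they stand 13 mm farther back than shut.
Start: joints at [1.034, 0.286, 1.577, -0, 1.279, -0.15], TCP at [0.255, 0.625, 0.211] pointing down, gripper open.
Joint ranges: [-2.77, 2.77], [-0.9, 2.22], [0.21, 2.48], [-1.53, 4.67], [0.24, 2.81], [-2.84, 2.84]. Speed limits (rad/s): [2.79, 2.79, 3.14, 3.14, 3.14, 3.14].

## Interface

Orientations are given as a unit quaternion [x, y, z, w].
In Python, from plant import ctrl gives the robot as it stands.
- The arm moves only by the tool move_arm, never from a script. Its argument "commands" is one flat list of numbers, 4 for each row, row after row: the shift along the tool's x, y, z in units of 25 mm (1.0 is 25 mm), then the turn about the tool's x in units of 5 degrees (1.0 is 5 degrees). A call has 1 to 20 rows; each row shifts and turns the commanded pose from where the row before left it, along the tool's axes as they then stand; what a row does not reach is not made up. A row lasts 1/8 s, in which the tool goes at most 62.5 mm and 10.7 degrees, less where a joint would pass 70% of its speed; a pose out of reach is approached as far as the arm can. A call is refused whole if a number of a shift passes 1 or a number of a turn 1, either way. A call with a gripper value outside its range is refused whole. "jaw" is the finger opening in mm, from 0 to 85.4, set as the call begins (left out, the last holds). The fingers move at their own pace and stop on an object; "force" is the grip in N (left out, the last holds). Time passes only in rows, so rows that do not move let the fingers close. It gives the time, the measured TCP pose, the force and the opening at its end, in the units of the state.
- ctrl.get_state(): the state, without advancing time (a new reading comes with each control period).
- ctrl.read_camera(name): name is "scene" or "top" or "wrist"; returns the picture (420x560x3 uint8, red, green, blue); there is no depth.
- ctrl.get_calibration(name): a dict with "camera_matrix" (3x3 intrinsics, pixels), "k1" (the pictures are not rectified: a ray, as slopes to the right and down, at radius r is drawn at 1 + k1 r^2 times it, then the intrinsics apply), "camera_from_world" (4x4, takes a point from world to camera coordinates); the wrist camera has in their place "mount" (4x4, takes a point from camera to tool coordinates, whose origin is the TCP and whose axes are the tool frame's). Camera axes: x right, y down, z forward; pixel columns grow to the right and rows downward; lengths in m; the calibration is good to about 2 mm. A picture is of the moment at which its call begins: read the wrist's pose just before it. get_calibration takes no time and is no camera call.
- ctrl.sign_off(): hands the job in, once; it reports no verdict.
The state is a dict: "time": time; "qpos": joint angles; "dq": joint speeds; "joint_efforts": joint torques, N m; "eef_pos": TCP position; "tcp_rot": TCP orientation; "contact_force": force on the tool from outside, world axes, zero at the start; "wrist_torque": the same for the moment, N m; "opening": opening from 0.0 (shut) to 1.0 (fully open).
Only numpy, scipy, OpenCV 4.12 (cv2) and the standard library are available. Lean on these libraries where they do the work, as an engineer would, in place of code of your own. Each camera call takes 0.05 s, during which the arm holds its last target.

## Task

Build the second pipe support on the bare foot of the rail so that it matches the finished one: the tall spacer first, then the short spacer, then the V-block head with its groove in line with the finished support's, each pressed fully down on the spigot below. Then lay the pipe fully down in both V-grooves, its middle about halfway between the two supports. Lower the parts into place, do not drop them, and leave the wide flat spare spacer, the hammer, the magnet and the brush alone.

Things in the scene. Friction and masses are not known exactly. Their poses are not given: they have to be found in the camera images.
- foot: Fixed round dark-steel base, 68 mm diameter, 10 high, near one end of a steel rail (340x100x12 mm, fixed to the bench), with a bare bright spigot on top (24 mm diameter, 12 high, upper half tapering to 16). Origin: centre of underside, 12 mm above the bench; a spacer seated on it has its underside 10 mm above this origin. z up, x along the rail.
- stand: The finished support, fixed on the rail 200 mm from the foot: same base, a 56 then a 46 mm dark cylinder and a V-block, 132 mm high. Its 90 degree groove runs along the rail (its x, to or from the foot), bottom of the V 112 mm up. Origin: centre of underside, 12 mm above the bench, z up. The pipe lying in it has its axis 136 mm above this origin.
- tall: Tall spacer: dark-steel cylinder 56 mm diameter, 50 mm high plus spigot, about 0.6 kg. Spigot on top (24 mm diameter, 12 high, upper half tapering to 16), matching socket underneath (26.4 mm diameter, 14 deep). Origin: centre of underside, z up; starts upright on the bench. A part seated on it has its underside 50 mm above this origin.
- short: Short spacer: dark-steel cylinder 46 mm diameter (slimmest of the three), 30 mm high plus spigot, about 0.28 kg. Spigot on top (24 mm diameter, 12 high, upper half tapering to 16), matching socket underneath (26.4 mm diameter, 14 deep). Origin: centre of underside, z up; starts upright on the bench. A part seated on it has its underside 30 mm above this origin.
- head: V-block head: bright steel block 40 (x) by 52 (y) by 42 mm high, 0.38 kg; 90 degree V-groove along its x in the top (40 wide, 20 deep), socket underneath (26.4 mm diameter, 14 deep), no spigot. It turns freely on a spigot, so set its groove along the rail. Origin: centre of underside, z up; starts upright on the bench. The pipe lying in it has its axis 46 mm above this origin.
- pipe: Steel pipe, 33.7 mm diameter, 320 mm long, 0.62 kg, level in two notched wooden chocks (30 mm thick, 36 high, 170 mm apart centre to centre, on an 8 mm board, fixed to the bench); its middle is within 20 mm of midway between them. Origin: middle of the pipe, on its axis, 40 mm above the bench at the start; x along the pipe.
- spare: Spare spacer, not needed: flat dark-steel disc, 66 mm diameter (widest of the three), 18 mm high (30 with its spigot). To be left alone. Origin: centre of underside, z up; starts upright on the bench. 
- hammer: Chipping hammer lying on the bench beyond the rail, 240 mm long, x along the handle towards the head. Bystander. Origin on the handle, at bench level.
- magnet: Red arrow-shaped welding magnet, about 110 x 75 mm and 16 mm thick, lying flat on the bench. Bystander. Origin near its middle, at bench level.
- brush: Wooden wire brush lying on its side on the bench, 220 mm long, 26 mm high. Bystander. Origin: middle of its back, at bench level; x along it towards the bristle end.
There are look-alikes about, which are no part of the job. What is shaped like the head but green or red is not meant. What is shaped like the tall but brown is not meant.

How it is judged:
On the way, in this order (a step that is already met when the one before it is completed fails the run):
1. the tall spacer is fully seated on the foot and let go (horizontal distance between tall and foot below 0.004 m and z of tall in the frame of foot between 0.008 and 0.012 m and angle between tall's own z axis and vertical below 0.04 rad and contact force between the fingers and tall below 0.5 N), for 0.2 s.
2. the short spacer is fully seated on the tall one and let go (horizontal distance between tall and foot below 0.004 m and z of tall in the frame of foot between 0.008 and 0.012 m and angle between each of tall, short's own z axis and vertical below 0.04 rad and horizontal distance between short and tall below 0.004 m and z of short in the frame of tall between 0.048 and 0.052 m and contact force between the fingers and short below 0.5 N), for 0.2 s.
3. the V-block head is fully seated on the short spacer and let go (horizontal distance between tall and foot below 0.004 m and z of tall in the frame of foot between 0.008 and 0.012 m and angle between each of tall, short, head's own z axis and vertical below 0.04 rad and horizontal distance between short and tall below 0.004 m and z of short in the frame of tall between 0.048 and 0.052 m and horizontal distance between head and short below 0.004 m and z of head in the frame of short between 0.028 and 0.032 m and contact force between the fingers and head below 0.5 N), for 0.2 s.
4. the pipe lies in both V-grooves, let go (y of pipe in the frame of head between -0.005 and 0.005 m and z of pipe in the frame of head between 0.0428 and 0.0488 m and y of pipe in the frame of stand between -0.008 and 0.008 m and z of pipe in the frame of stand between 0.1328 and 0.1388 m and angle between the x axis of pipe and the x axis of stand, either way round below 0.06 rad and horizontal distance between pipe and stand between 0.07 and 0.13 m and horizontal distance between pipe and head between 0.07 and 0.13 m and contact force between the fingers and pipe below 0.5 N), for 0.2 s.
At the end, for the whole second after the job is handed in: Tall, short, head stacked on the foot in that order: each within 4 mm of the axis below, 2 mm of seated height, 0.04 rad of upright. Pipe seated in both grooves: 3 mm in height, 5 mm sideways (8 at the stand), 0.06 rad in line, its middle 70-130 mm from each support. All released, at rest (horizontal distance between tall and foot below 0.004 m and z of tall in the frame of foot between 0.008 and 0.012 m and angle between each of tall, short, head's own z axis and vertical below 0.04 rad and horizontal distance between short and tall below 0.004 m and z of short in the frame of tall between 0.048 and 0.052 m and horizontal distance between head and short below 0.004 m and z of head in the frame of short between 0.028 and 0.032 m and y of pipe in the frame of head between -0.005 and 0.005 m and z of pipe in the frame of head between 0.0428 and 0.0488 m and y of pipe in the frame of stand between -0.008 and 0.008 m and z of pipe in the frame of stand between 0.1328 and 0.1388 m and angle between the x axis of pipe and the x axis of stand, either way round below 0.06 rad and horizontal distance between pipe and stand between 0.07 and 0.13 m and horizontal distance between pipe and head between 0.07 and 0.13 m and linear speed of each of tall, short, head, pipe below 0.02 m/s); the robot touches nothing.
It fails at once if the spare spacer, the hammer, the magnet or the brush is moved more than 25 mm (distance of any of spare, hammer, magnet, brush from where it was at the start of the episode above 0.025 m).
It fails at once if a part is dropped or thrown (faster than 0.7 m/s with no finger on it) ((linear speed of tall above 0.7 m/s and contact force between the fingers and tall below 0.1 N) or (linear speed of short above 0.7 m/s and contact force between the fingers and short below 0.1 N) or (linear speed of head above 0.7 m/s and contact force between the fingers and head below 0.1 N) or (linear speed of pipe above 0.7 m/s and contact force between the fingers and pipe below 0.1 N)).
It also fails if it takes over 120 s, if anything falls off the work surface, if the arm or the gripper's body presses on something with over 40 N, if the wrist force passes 120 N, or if a joint passes its speed limit or range.

## Working session

There is one attempt and no reset: what is moved stays moved. The work goes in short steps, Python scripts to look and compute and a tool call to move; the robot and the scene stay as the last step left them, time stands still between calls to the robot, and variables do not carry over. Pictures are saved under pics/ and viewed, and the job is handed in when it is done.

Besides the shell and the picture viewer there is one more tool, called by a JSON object that holds its "api" and its "payload". move_arm: Moves the arm, as the interface text tells. Its arguments: {"type":"object","properties":{"commands":{"type":"array"},"jaw":{"type":"number"},"force":{"type":"number"}},"required":["commands"]}

```bash
mkdir -p pics; ls; cat > h.py <<'E'
import numpy as np, cv2
from plant import ctrl
from scipy.spatial.transform import Rotation as R
def save(name,fn):
    im=ctrl.read_camera(name); cv2.imwrite('pics/'+fn,im[:,:,::-1]); return im
def ext(name,st=None):
    c=ctrl.get_calibration(name)
    if name!='wrist': return c, np.array(c['camera_from_world'])
    st=st or ctrl.get_state()
    T=np.eye(4);T[:3,:3]=R.from_quat(st['tcp_rot']).as_matrix();T[:3,3]=st['eef_pos']
    return c, np.linalg.inv(T@np.array(c['mount']))
def ray(name,u,v,st=None):
    c,E=ext(name,st);K=np.array(c['camera_matrix']);k=c['k1']
    d=np.array([(u-K[0,2])/K[0,0],(v-K[1,2])/K[1,1]]);s=d.copy()
    for _ in range(30): s=d/(1+k*(s@s))
    r=E[:3,:3].T@np.array([s[0],s[1],1]); o=-E[:3,:3].T@E[:3,3]
    return o,r
def at(name,u,v,z,st=None):
    o,r=ray(name,u,v,st); return o+r*(z-o[2])/r[2]
def proj(name,P,st=None):
    c,E=ext(name,st);K=np.array(c['camera_matrix']);p=E[:3,:3]@np.array(P)+E[:3,3]
    s=p[:2]/p[2];s=s*(1+c['k1']*(s@s));return np.array([K[0,0]*s[0]+K[0,2],K[1,1]*s[1]+K[1,2]])
E
python3 - <<'E'
from h import *
st=ctrl.get_state();print(st)
for n in ['scene','top','wrist']:
    save(n,n+'0.png');c=ctrl.get_calibration(n);print(n,c)
E
```

```text
pics
{'time': 0.0, 'qpos': array([ 1.03398823e+00,  2.87221130e-01,  1.57816775e+00,  7.68723014e-06,
        1.27862562e+00, -1.49987848e-01]), 'dq': array([-6.83493155e-04,  4.40888077e-05, -1.00823409e-04,  9.64819262e-04,
       -1.02089476e-03,  1.42245872e-03]), 'joint_efforts': array([-1.67231290e-03, -4.05998719e+01, -2.92616594e+01, -2.07429948e-04,
        6.01336375e-03,  1.41971589e-05]), 'eef_pos': array([0.25423774, 0.62452624, 0.20971528]), 'tcp_rot': array([-0.39493694,  0.58755561,  0.39420912,  0.58600545]), 'contact_force': array([ 0.127457  ,  0.21152253, -0.03123466]), 'wrist_torque': array([-0.00331971,  0.02168568, -0.00874327]), 'opening': 0.9963922026361298}
scene {'camera_matrix': array([[473.69828957,   0.        , 278.69718125],
       [  0.        , 473.69828957, 205.48622614],
       [  0.        ,   0.        ,   1.        ]]), 'k1': -0.0057242869727616155, 'camera_from_world': array([[-5.34287356e-01,  8.45302333e-01,  9.93932413e-04,
         2.94369301e-01],
       [ 7.21324507e-01,  4.56537524e-01, -5.20830533e-01,
        -3.38686342e-01],
       [
[... 496 characters left out ...]
4,  0.51871244],
       [ 0.06724279,  0.00809396, -0.99770381,  1.25959753],
       [ 0.        ,  0.        ,  0.        ,  1.        ]])}
wrist {'camera_matrix': array([[295.47384874,   0.        , 284.3169595 ],
       [  0.        , 295.47384874, 209.52208482],
       [  0.        ,   0.        ,   1.        ]]), 'k1': -0.0057013860655834225, 'mount': array([[ 9.67799344e-05, -2.87104689e-01,  9.57899206e-01,
        -1.62044491e-01],
       [ 3.50474797e-04, -9.57899142e-01, -2.87104705e-01,
         7.33384171e-02],
       [ 9.99999934e-01,  3.63505504e-04,  7.91754143e-06,
        -6.95374396e-04],
       [ 0.00000000e+00,  0.00000000e+00,  0.00000000e+00,
         1.00000000e+00]])}
```

View pics/scene0.png

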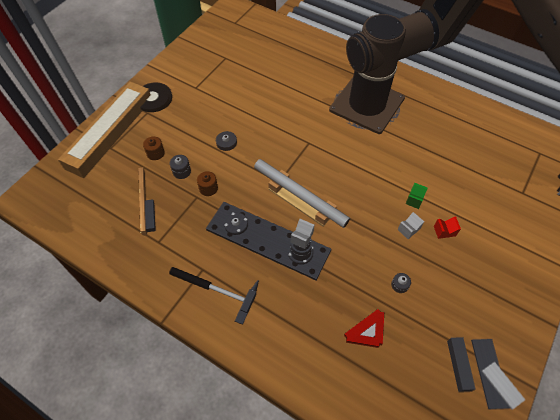

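View pics/top0.png

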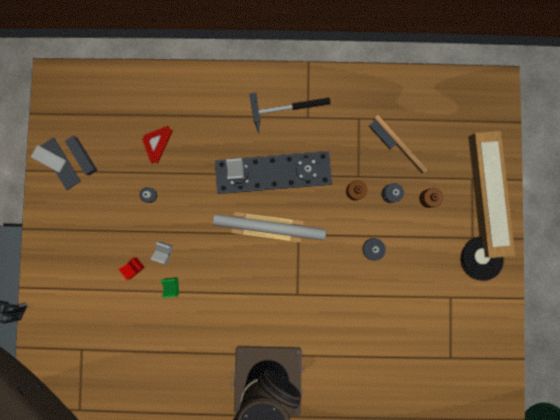

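View pics/wrist0.png

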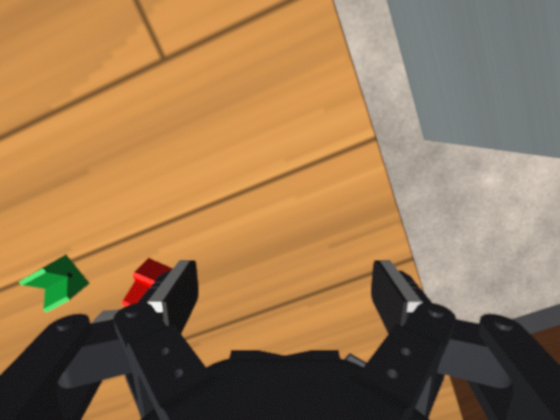

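```bash
python3 - <<'E'
from h import *
im=cv2.imread('pics/top0.png')
a=cv2.resize(im[140:300,110:310],None,fx=4,fy=3.75,interpolation=cv2.INTER_CUBIC);a=cv2.resize(im[140:290,110:310],(800,600),interpolation=cv2.INTER_CUBIC);cv2.imwrite('pics/topA.png',a)
a=cv2.resize(im[140:290,270:470],(800,600),interpolation=cv2.INTER_CUBIC);cv2.imwrite('pics/topB.png',a)
for n,u,v,z in [('short',148,194.5,.03),('tall',393.5,192,.05),('spare',374,249,.018),('foot',308,169,.034),('standV',235,168,.144),('head',162,253,.042),('pipeL',215,220,.057),('pipeR',324,234,.057),('hammer',290,105,.0)]:
    p=at('top',u,v,z);print(n,p.round(3),np.hypot(*p[:2]).round(3))
E
```

```text
short [0.528 0.358 0.03 ] 0.638
tall [ 0.548 -0.349  0.05 ] 0.65
spare [ 0.384 -0.301  0.018] 0.488
foot [ 0.611 -0.105  0.034] 0.62
standV [0.595 0.094 0.144] 0.602
head [0.361 0.308 0.042] 0.474
pipeL [0.458 0.156 0.057] 0.484
pipeR [ 0.425 -0.152  0.057] 0.451
hammer [ 0.809 -0.049  0.   ] 0.811
```

View pics/topA.png

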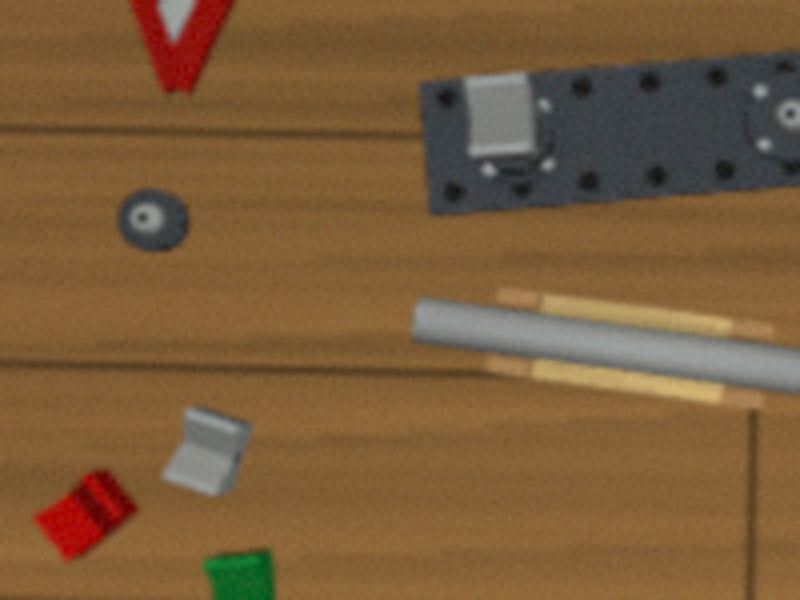

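View pics/topB.png

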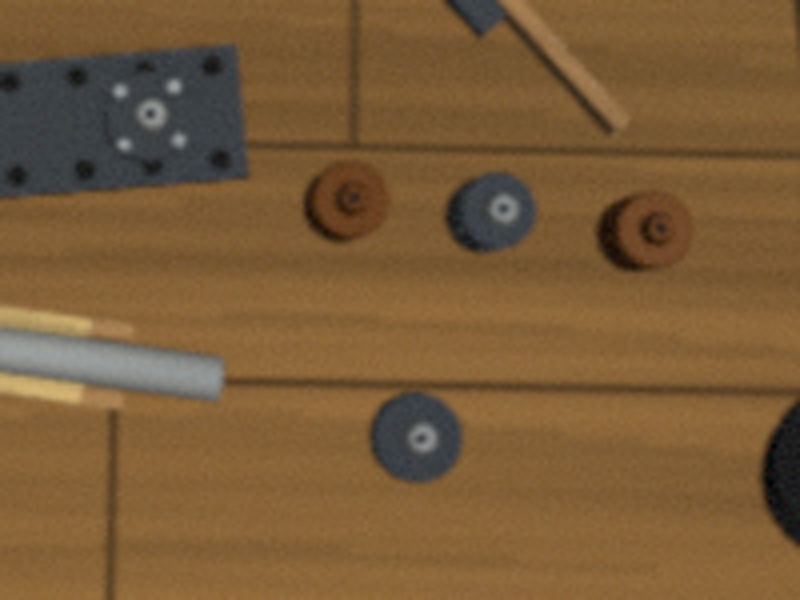

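```bash
cat >> h.py <<'E'
def plan(pos=None,jaw=None,n=None,settle=0):
    """print unit rows to get TCP to pos and jaw dir to angle (deg, world, mod 180)."""
    st=ctrl.get_state();M=R.from_quat(st['tcp_rot']).as_matrix()
    p=np.array(st['eef_pos']);a=np.degrees(np.arctan2(M[1,2],M[0,2]))
    print('t',round(st['time'],2),'tcp',p.round(4),'jaw',a.round(2),'down',M[:,0].round(4),'q6',st['qpos'][5].round(3),'q1',st['qpos'][0].round(3),'F',np.round(st['contact_force'],1),'open',round(st['opening']*85.4,1))
    d=np.zeros(3) if pos is None else np.array(pos)-p
    dl=M.T@d
    t=0
    if jaw is not None:
        # turn about tool x (down): +turn decreases world yaw
        dy=(jaw-a+90)%180-90; t=-dy
    print('shift tool units',(dl/.025).round(3),'turn units',round(t/5,3))
E
python3 - <<'E'
from h import *
plan([.548,-.349,.2],0)
for P in [(.548,-.355,.062),(.611,-.105,.034)]:
  print(proj('top',P))
for n,u,v,z in [('tall',396,192,.062),('foot',307.75,168.5,.034)]: print(n,at('top',u,v,z))
E
```

```text
t 0.15 tcp [0.2543 0.6247 0.21  ] jaw 67.84 down [-0.001  -0.0016 -1.    ] q6 -0.15 q1 1.034 F [-0.8 -0.7  0. ] open 85.4
shift tool units [  0.453 -25.571 -31.637] turn units 13.568
[396.65202806 191.7715589 ]
[307.98503731 169.159863  ]
tall [ 0.54731397 -0.35315575  0.062     ]
foot [ 0.61291118 -0.10428739  0.034     ]
```

{"api": "move_arm", "payload": {"commands": [0, 0, 0, 1, 0, 0, 0, 1, 0, 0, 0, 1, 0, 0, 0, 1, 0, 0, 0, 1, 0, 0, 0, 1, 0, 0, 0, 1, 0, 0, 0, 1, 0, 0, 0, 1, 0, 0, 0, 1, 0, 0, 0, 1, 0, 0, 0, 1, 0, 0, 0, 1, 0, 0, 0, 0.57], "jaw": 85.4}}

```text
time: 1.9
eef_pos: [0.2544, 0.6249, 0.2105]
tcp_rot: [0.0, 0.707, -0.001, 0.707]
contact_force: [-0.4, 0.4, 0.4]
opening: 1.003
```

{"api": "move_arm", "payload": {"commands": [0, -1, 1, 0, 0, -1, 1, 0, 0, -1, 1, 0, 0, -1, 1, 0, 0, -1, 1, 0, 0, -1, 1, 0, 0, -1, 1, 0, 0, -1, 1, 0, 0, -1, 1, 0, 0, -1, 1, 0, 0, -1, 1, 0, 0, -1, 0.8, 0, 0, -1, 0, 0, 0, -1, 0, 0, 0, -1, 0, 0, 0, -1, 0, 0, 0, -1, 0, 0, 0, -1, 0, 0, 0, -1, 0, 0, 0, -1, 0, 0]}}

```text
time: 4.4
eef_pos: [0.5491, 0.1243, 0.2107]
tcp_rot: [0.0, 0.707, -0.0, 0.707]
contact_force: [-0.4, 0.5, 0.5]
opening: 1.001
```

{"api": "move_arm", "payload": {"commands": [0, -1, 0, 0, 0, -1, 0, 0, 0, -1, 0, 0, 0, -1, 0, 0, 0, -1, 0, 0, 0, -1, 0, 0, 0, -1, 0, 0, 0, -1, 0, 0, 0, -1, 0, 0, 0, -1, 0, 0, 0, -1, 0, 0, 0, -1, 0, 0, 0, -1, 0, 0, 0, -1, 0, 0, 0, -1, 0, 0, 0, -1, 0, 0, 0, -1, 0, 0, 0, -1, 0, 0, 0, -1, 0, 0]}}

```text
time: 6.78
eef_pos: [0.5494, -0.3516, 0.2111]
tcp_rot: [0.0, 0.707, -0.0, 0.707]
contact_force: [0.4, 0.2, -0.6]
opening: 0.997
```

```bash
python3 - <<'E'
from h import *
plan([.547,-.353,.2],0); save('wrist','w1.png')
E
```

```text
t 6.78 tcp [ 0.5494 -0.3516  0.2111] jaw -0.02 down [ 1.e-04 -0.e+00 -1.e+00] q6 -0.724 q1 -0.725 F [ 0.4  0.2 -0.6] open 85.2
shift tool units [ 0.444 -0.054 -0.095] turn units -0.003
```

View pics/w1.png

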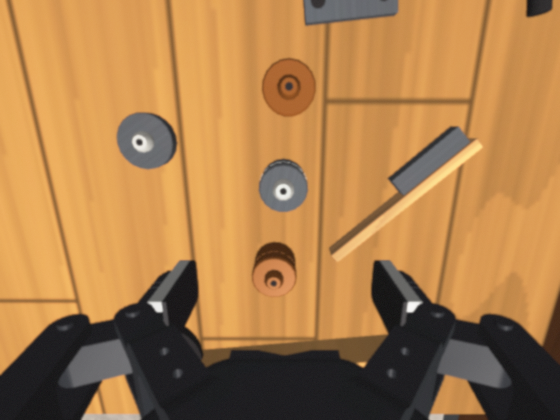

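```bash
python3 - <<'E'
from h import *
st=ctrl.get_state()
print('tall wrist',at('wrist',283,190.5,.062,st),at('wrist',283,189,.05,st))
p=at('wrist',283,190.5,.062,st); print(proj('top',p), proj('wrist',[.547,-.353,.062],st))
print(proj('wrist',st['eef_pos'],st))
E
```

```text
tall wrist [ 0.54710589 -0.35442144  0.062     ] [ 0.54705451 -0.35550473  0.05      ]
[396.44676949 192.08275097] [282.8973343  189.21235187]
[285.11607962 248.03063427]
```

{"api": "move_arm", "payload": {"commands": [1, -0.1, -0.1, 0, 1, 0, 0, 0, 1, 0, 0, 0, 1, 0, 0, 0, 1, 0, 0, 0, 1, 0, 0, 0, 1, 0, 0, 0, 0.24, 0, 0, 0]}}

```text
time: 7.82
eef_pos: [0.5457, -0.3517, 0.0278]
tcp_rot: [0.001, 0.708, 0.001, 0.706]
contact_force: [-0.2, 0.1, -0.2]
opening: 1.004
```

{"api": "move_arm", "payload": {"commands": [0, 0, 0, 0, 0, 0, 0, 0, 0, 0, 0, 0, 0, 0, 0, 0, 0, 0, 0, 0, 0, 0, 0, 0], "jaw": 40, "force": 60}}

```text
time: 8.57
eef_pos: [0.5469, -0.3524, 0.0302]
tcp_rot: [0.0, 0.707, -0.0, 0.707]
contact_force: [-0.3, 0.4, 1.5]
opening: 0.469
```

```bash
python3 - <<'E'
from h import *
plan(); save('wrist','w2.png')
E
```

```text
t 8.57 tcp [ 0.5469 -0.3524  0.0302] jaw -0.01 down [ 1.e-04 -0.e+00 -1.e+00] q6 -0.728 q1 -0.728 F [-0.3  0.4  1.5] open 40.0
shift tool units [0. 0. 0.] turn units 0.0
```

View pics/w2.png

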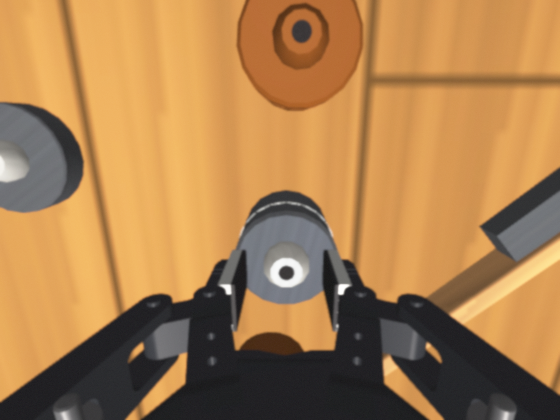

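{"api": "move_arm", "payload": {"commands": [0, 0, 0, 0, 0, 0, 0, 0, 0, 0, 0, 0], "jaw": 20}}

```text
time: 9.0
eef_pos: [0.5473, -0.3525, 0.0303]
tcp_rot: [-0.0, 0.707, -0.0, 0.707]
contact_force: [0.5, 1.3, 0.1]
opening: 0.244
```

```bash
python3 - <<'E'
from h import *
plan(); save('wrist','w3.png')
E
```

```text
t 9.0 tcp [ 0.5473 -0.3525  0.0303] jaw -0.01 down [ 8.e-04 -2.e-04 -1.e+00] q6 -0.728 q1 -0.728 F [0.5 1.3 0.1] open 20.9
shift tool units [0. 0. 0.] turn units 0.0
```

View pics/w3.png

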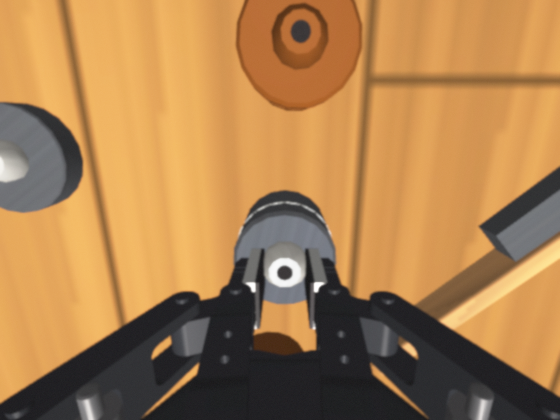

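```bash
python3 - <<'E'
from h import *
st=ctrl.get_state()
for dz in [0,.01,.02,.03,.04]:
    s=dict(st);s['eef_pos']=st['eef_pos']+np.array([0,0,dz]); print(dz,proj('wrist',[.547,-.354,.062],s),proj('wrist',[.547,-.354,.05],s),np.linalg.norm(proj('wrist',[.575,-.354,.05],s)-proj('wrist',[.519,-.354,.05],s)))
save('scene','s3.png'); im=save('top','t3.png')
im=cv2.imread('pics/s3.png');cv2.imwrite('pics/s3c.png',cv2.resize(im[90:240,110:310],(800,600)))
E
```

```text
0 [284.79779232 277.2263751 ] [284.74240575 265.83517105] 104.90622334562968
0.01 [284.75107032 267.6171547 ] [284.7020551  257.53669729] 98.90575666438664
0.02 [284.70975183 259.11957641] [284.66606941 250.13615375] 93.55378077799635
0.03 [284.67295169 251.55149215] [284.63377742 243.49541711] 88.75067028084058
0.04 [284.63996787 244.76844906] [284.60463866 237.50328708] 84.41619255172836
```

View pics/s3c.png

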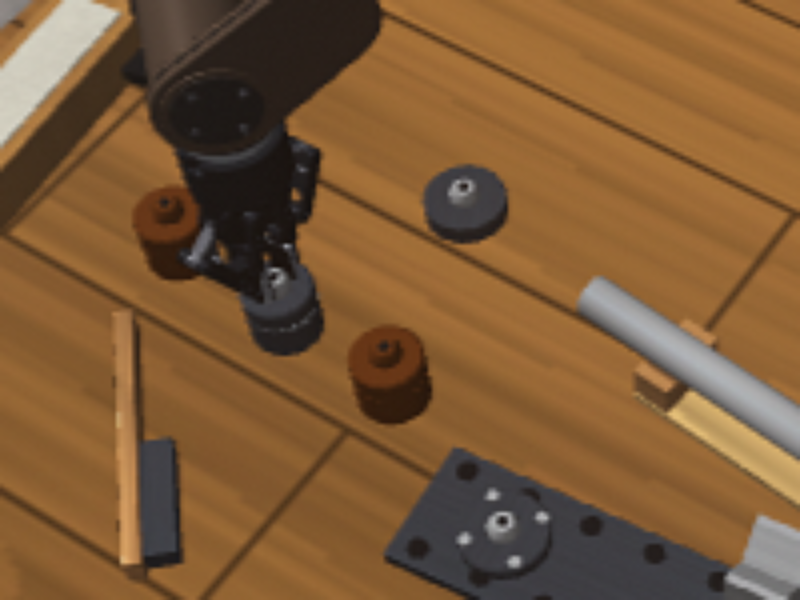

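```bash
python3 - <<'E'
from h import *
print(ctrl.tip_extent,[a for a in dir(ctrl) if a[0]!='_'])
st=ctrl.get_state()
M=R.from_quat(st['tcp_rot']).as_matrix()
for x in [-.05,-.03,-.01,.014]:
    for y in (-.011,.011):
        P=st['eef_pos']+M@np.array([x,y,.0105]); print(x,y,proj('wrist',P,st),proj('scene',P))
E
```

```text
0.014 ['Unreachable', 'get_calibration', 'get_state', 'read_camera', 'sign_off', 'tip_extent']
-0.05 -0.011 [309.0035714  317.08493455] [171.16108196 155.58553412]
-0.05 0.011 [310.28200715 272.77422565] [177.13813299 158.8537844 ]
-0.03 -0.011 [305.86292264 292.14973602] [172.47316388 159.76260306]
-0.03 0.011 [306.8300423  252.60858305] [178.3823228  163.00916521]
-0.01 -0.011 [303.42923146 272.8324734 ] [173.75345423 163.83818586]
-0.01 0.011 [304.18654515 237.16910943] [179.59622791 167.06312914]
0.014 -0.011 [301.14624081 254.7153756 ] [175.24943646 168.60004087]
0.014 0.011 [301.73114267 222.83075099] [181.01446817 171.79915273]
```

```bash
python3 - <<'E'
import cv2
im=cv2.imread('pics/w3.png');cv2.imwrite('pics/w3c.png',cv2.resize(im[180:345,180:400],(800,600),interpolation=cv2.INTER_CUBIC))
im=cv2.imread('pics/s3.png');cv2.imwrite('pics/s3d.png',cv2.resize(im[130:190,150:230],(800,600),interpolation=cv2.INTER_CUBIC))
E
```

```text
(no output)
```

View pics/w3c.png

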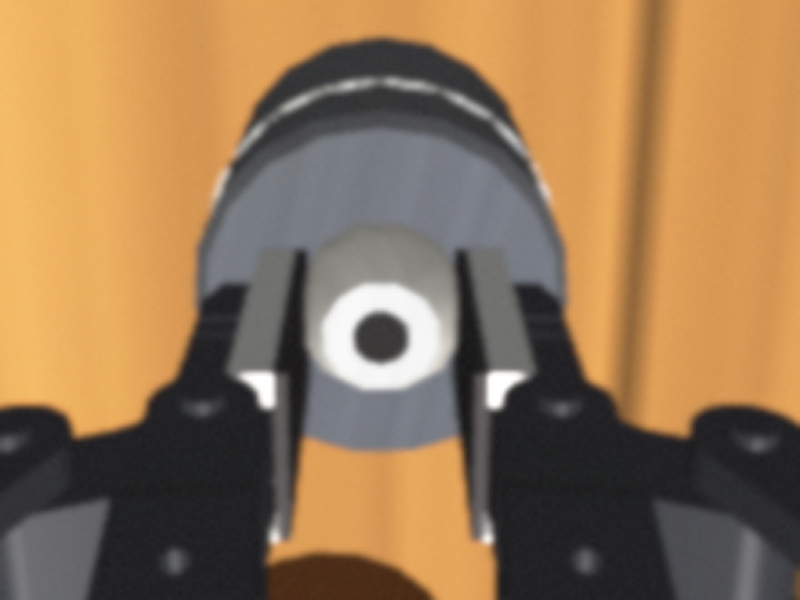

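View pics/s3d.png

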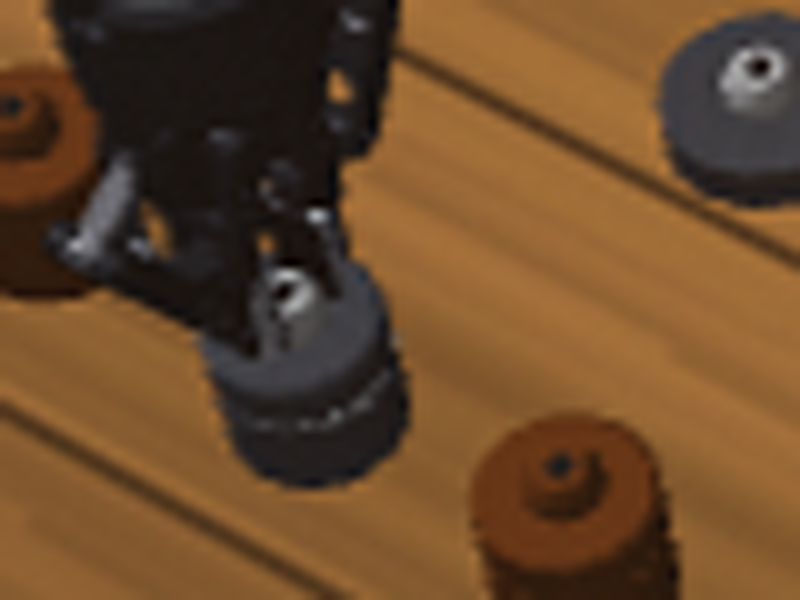

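```bash
python3 - <<'E'
import cv2
im=cv2.imread('pics/w1.png');cv2.imwrite('pics/w1c.png',cv2.resize(im[210:375,90:310],(800,600),interpolation=cv2.INTER_CUBIC))
im=cv2.imread('pics/w2.png');cv2.imwrite('pics/w2c.png',cv2.resize(im[180:345,180:400],(800,600),interpolation=cv2.INTER_CUBIC))
E
```

```text
(no output)
```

View pics/w1c.png

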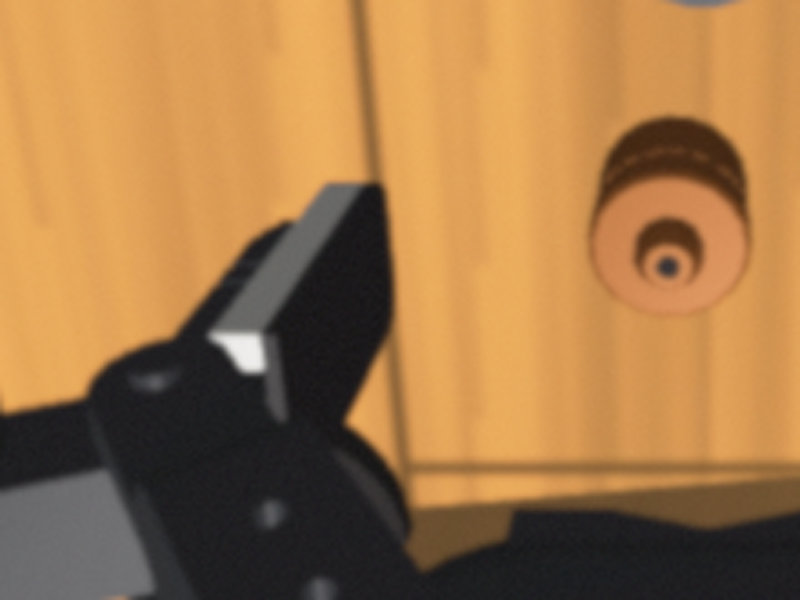

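View pics/w2c.png

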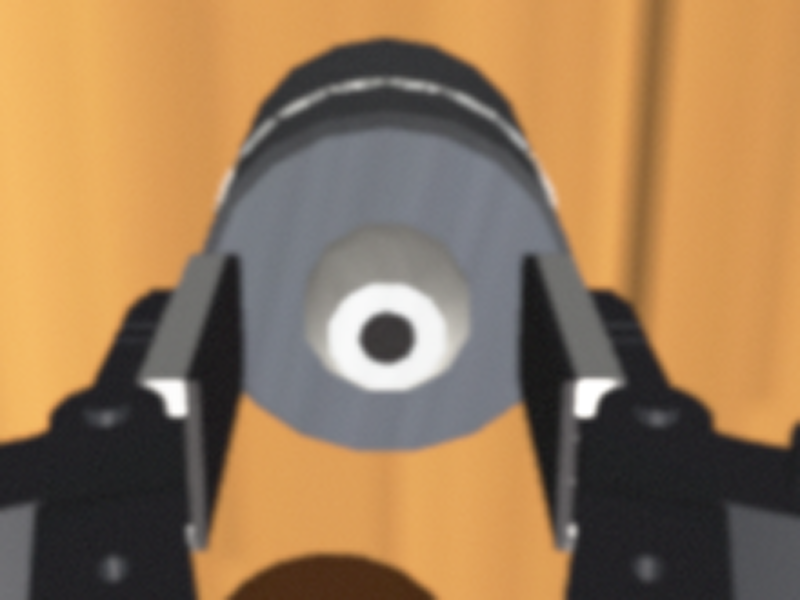

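{"api": "move_arm", "payload": {"commands": [0, 0, 0, 0, 0, -0.06, 0, 0, 0, 0, 0, 0, 0, 0, 0, 0, 0, 0, 0, 0], "jaw": 85.4}}

```text
time: 9.78
eef_pos: [0.5468, -0.3539, 0.0302]
tcp_rot: [0.0, 0.707, -0.0, 0.707]
contact_force: [-0.2, -0.1, 0.1]
opening: 1.002
```

{"api": "move_arm", "payload": {"commands": [0.25, 0, 0, 0, 0.2, 0, 0, 0, 0, 0, 0, 0]}}

```text
time: 10.15
eef_pos: [0.5463, -0.3534, 0.0178]
tcp_rot: [0.001, 0.708, 0.0, 0.707]
contact_force: [0.6, -0.7, 0.5]
opening: 1.0
```

```bash
python3 - <<'E'
from h import *
plan([.547,-.354,.018]); save('wrist','w4.png');save('scene','s4.png')
im=cv2.imread('pics/s4.png');a=cv2.resize(im[120:200,140:240],(500,400))
b=cv2.imread('pics/w4.png')[100:400,150:420]
b=cv2.resize(b,(300,400));cv2.imwrite('pics/c4.png',np.hstack([a,b]))
E
```

```text
t 10.15 tcp [ 0.5463 -0.3534  0.0178] jaw -0.01 down [-0.0014  0.0013 -1.    ] q6 -0.73 q1 -0.73 F [ 0.6 -0.7  0.5] open 85.4
shift tool units [-0.009 -0.024  0.027] turn units 0.0
```

View pics/c4.png

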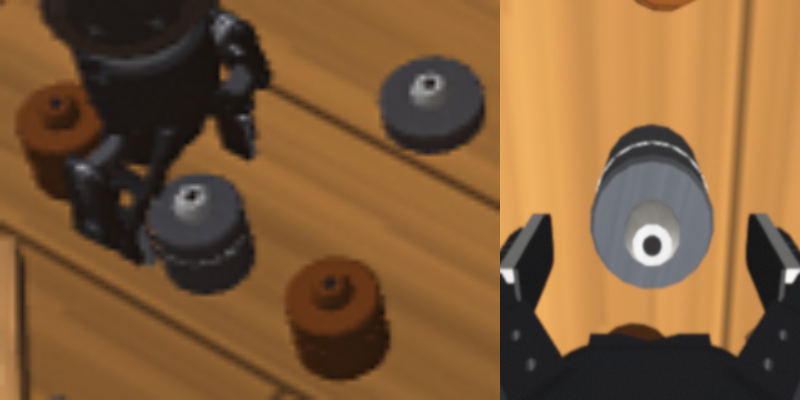

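{"api": "move_arm", "payload": {"commands": [0.2, 0, 0, 0, 0.2, 0, 0, 0, 0.2, 0, 0, 0, 0, 0, 0, 0]}}

```text
time: 10.75
eef_pos: [0.5464, -0.3535, 0.003]
tcp_rot: [0.0, 0.708, 0.0, 0.707]
contact_force: [0.2, 0.3, -0.3]
opening: 0.998
```

{"api": "move_arm", "payload": {"commands": [0, 0, 0, 0, 0, 0, 0, 0, 0, 0, 0, 0, 0, 0, 0, 0, 0, 0, 0, 0], "jaw": 50}}

```text
time: 11.38
eef_pos: [0.5476, -0.3544, 0.0047]
tcp_rot: [-0.0, 0.707, -0.0, 0.708]
contact_force: [1.8, 0.1, 2.3]
opening: 0.629
```

```bash
python3 - <<'E'
from h import *
plan(); save('wrist','w5.png');save('scene','s5.png')
im=cv2.imread('pics/s5.png');a=cv2.resize(im[120:200,140:240],(500,400))
b=cv2.imread('pics/w5.png')[100:400,150:420]
b=cv2.resize(b,(300,400));cv2.imwrite('pics/c5.png',np.hstack([a,b]))
E
```

```text
t 11.38 tcp [ 0.5476 -0.3544  0.0047] jaw -0.02 down [ 0.0015 -0.0011 -1.    ] q6 -0.73 q1 -0.73 F [1.8 0.1 2.3] open 53.7
shift tool units [0. 0. 0.] turn units 0.0
```

View pics/c5.png

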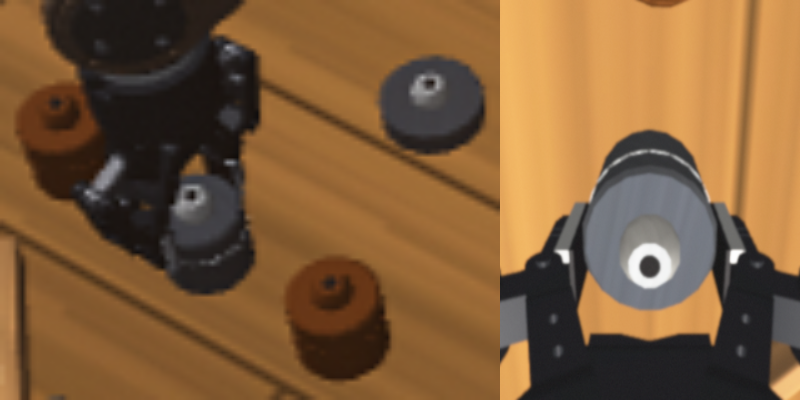

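{"api": "move_arm", "payload": {"commands": [0, 0, 0, 0, 0, 0, 0, 0, -0.5, 0, 0, 0, -1, 0, 0, 0, -1, 0, 0, 0, -1, 0, 0, 0, -1, 0, 0, 0, 0, 0, 0, 0], "jaw": 40, "force": 80}}

```text
time: 12.48
eef_pos: [0.5467, -0.354, 0.1169]
tcp_rot: [-0.0, 0.707, -0.0, 0.707]
contact_force: [-1.2, 0.5, -5.9]
opening: 0.626
```

```bash
python3 - <<'E'
from h import *
st=ctrl.get_state()
plan([.612,-.105,.117]); save('wrist','w6.png')
E
```

```text
t 12.47 tcp [ 0.5467 -0.354   0.1169] jaw -0.01 down [ 4.e-04 -8.e-04 -1.e+00] q6 -0.73 q1 -0.73 F [-1.2  0.5 -5.9] open 53.5
shift tool units [-0.012  9.96   2.609] turn units 0.0
```

View pics/w6.png

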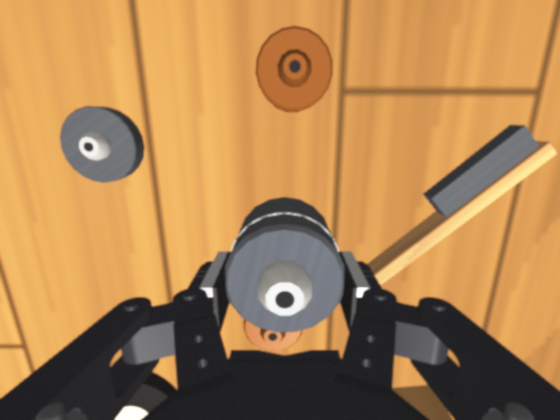

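```bash
cat >> h.py <<'E'
def intool(u,v,x):
    """tool coords of wrist pixel at plane tool x"""
    c=ctrl.get_calibration('wrist');K=np.array(c['camera_matrix']);m=np.array(c['mount'])
    d=np.array([(u-K[0,2])/K[0,0],(v-K[1,2])/K[1,1]]);s=d.copy()
    for _ in range(30): s=d/(1+c['k1']*(s@s))
    r=m[:3,:3]@np.array([s[0],s[1],1]);o=m[:3,3]
    return o+r*(x-o[0])/r[0]
E
python3 - <<'E'
from h import *
for x in (-.0573,-.05): print(intool(285,299,x))
E
```

```text
[-0.0573      0.00308332 -0.0002053 ]
[-0.05       -0.00175582 -0.00018341]
```

{"api": "move_arm", "payload": {"commands": [0, 1, 0.26, 0, 0, 1, 0.26, 0, 0, 1, 0.26, 0, 0, 1, 0.26, 0, 0, 1, 0.26, 0, 0, 1, 0.26, 0, 0, 1, 0.26, 0, 0, 1, 0.26, 0, 0, 1, 0.26, 0, 0, 1, 0.26, 0, 0, 0, 0, 0, 0, 0, 0, 0, 0, 0, 0, 0]}}

```text
time: 14.15
eef_pos: [0.6116, -0.1042, 0.1161]
tcp_rot: [0.0, 0.707, -0.0, 0.707]
contact_force: [-0.4, -0.2, -5.6]
opening: 0.621
```

```bash
python3 - <<'E'
from h import *
plan([.612,-.105,.117]); save('wrist','w7.png');save('top','t7.png')
E
```

```text
t 14.15 tcp [ 0.6116 -0.1042  0.1161] jaw -0.03 down [-6.e-04 -0.e+00 -1.e+00] q6 -0.331 q1 -0.332 F [-0.4 -0.2 -5.6] open 53.1
shift tool units [-0.038 -0.034  0.017] turn units 0.0
```

View pics/w7.png

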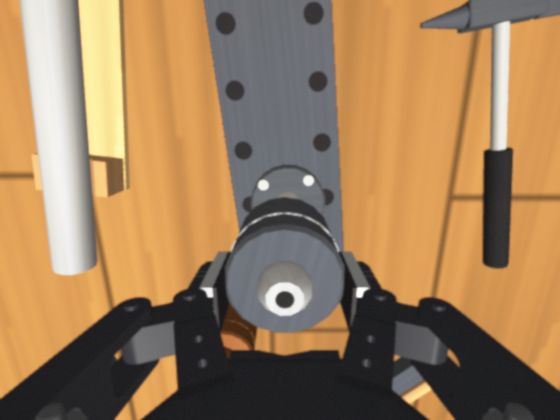

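```bash
python3 - <<'E'
from h import *
st=ctrl.get_state()
B=[at('top',270+u/4-.4,140+v/4-.4,.022) for u,v in [(120,91),(174,86),(124,144),(179,140)]]
B=np.array(B);print(B.round(4),B.mean(0).round(4)); print('spig',at('top',307.5,168.3,.034).round(4))
for p in B: print(proj('wrist',p,st).round(1))
im=cv2.imread('pics/w7.png');cv2.imwrite('pics/w7c.png',cv2.resize(im[150:270,210:370],(800,600),interpolation=cv2.INTER_CUBIC))
im=cv2.imread('pics/top0.png');cv2.imwrite('pics/t0f.png',cv2.resize(im[150:189,286:338],(800,600),interpolation=cv2.INTER_CUBIC))
E
```

```text
[[ 0.6323 -0.0808  0.022 ]
 [ 0.6368 -0.1202  0.022 ]
 [ 0.5933 -0.0844  0.022 ]
 [ 0.5971 -0.1245  0.022 ]] [ 0.6149 -0.1025  0.022 ]
spig [ 0.6135 -0.1036  0.034 ]
[308.2 178.9]
[312.2 221.4]
[263.9 183. ]
[268.9 225.9]
```

View pics/w7c.png

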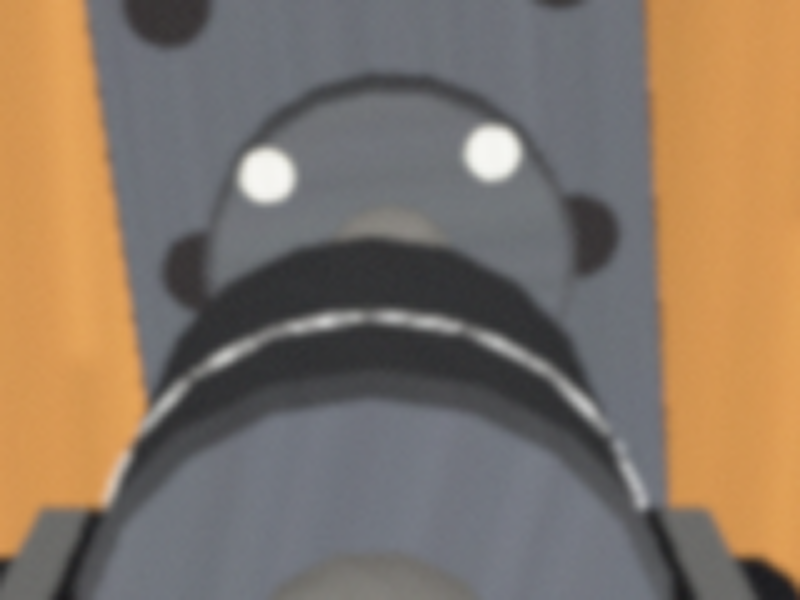

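View pics/t0f.png

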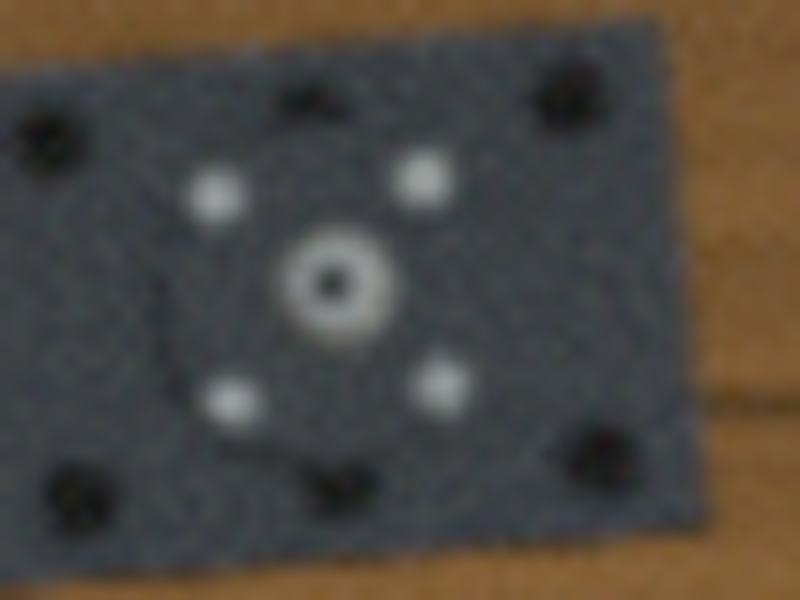

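{"api": "move_arm", "payload": {"commands": [0, 0, 0.14, 0, 1, 0, 0, 0, 1, 0, 0, 0, 0.6, 0, 0, 0, 0.2, 0, 0, 0, 0.1, 0, 0, 0, 0, 0, 0, 0]}}

```text
time: 15.12
eef_pos: [0.6162, -0.1042, 0.0448]
tcp_rot: [-0.0, 0.707, -0.0, 0.708]
contact_force: [-0.6, 0.5, -6.1]
opening: 0.631
```

```bash
python3 - <<'E'
from h import *
plan([.615,-.1045,.0267]); save('wrist','w8.png');save('scene','s8.png')
im=cv2.imread('pics/s8.png');a=cv2.resize(im[180:260,190:290],(500,400))
b=cv2.imread('pics/w8.png')[100:400,150:420]
b=cv2.resize(b,(300,400));cv2.imwrite('pics/c8.png',np.hstack([a,b]))
E
```

```text
t 15.12 tcp [ 0.6162 -0.1042  0.0448] jaw -0.01 down [ 1.6e-03 -5.0e-04 -1.0e+00] q6 -0.329 q1 -0.33 F [-0.6  0.5 -6.1] open 53.9
shift tool units [ 0.724 -0.012 -0.048] turn units 0.0
```

View pics/c8.png

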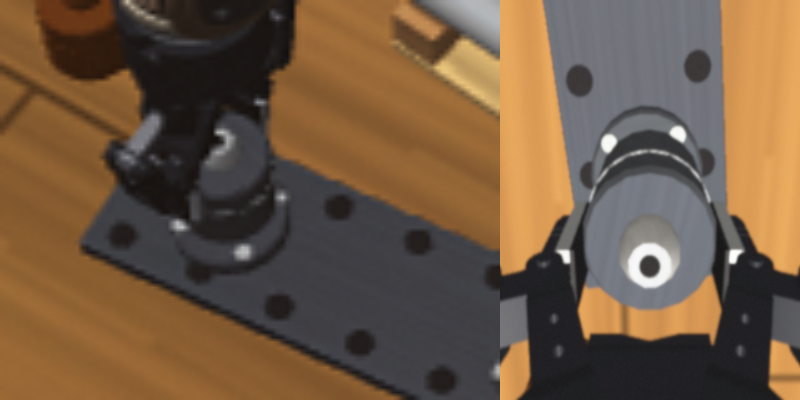

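```bash
python3 - <<'E'
from h import *
im=cv2.imread('pics/w8.png');cv2.imwrite('pics/w8c.png',cv2.resize(im[160:310,190:390],(800,600),interpolation=cv2.INTER_CUBIC))
g=im.min(axis=2)[170:225,200:360];_,l,s,c=cv2.connectedComponentsWithStats((g>170).astype(np.uint8))
st=ctrl.get_state()
for i in range(1,len(s)):
    if s[i,4]>8:
        u,v=c[i]+[200,170];print(s[i],u,v,at('wrist',u,v,.022,st).round(4))
E
```

```text
[103  25  15  12 123] 310.2682926829268 199.89430894308944 [ 0.6325 -0.0806  0.022 ]
[ 41  31  14  14 141] 247.18439716312056 206.83687943262413 [ 0.5915 -0.0852  0.022 ]
```

View pics/w8c.png

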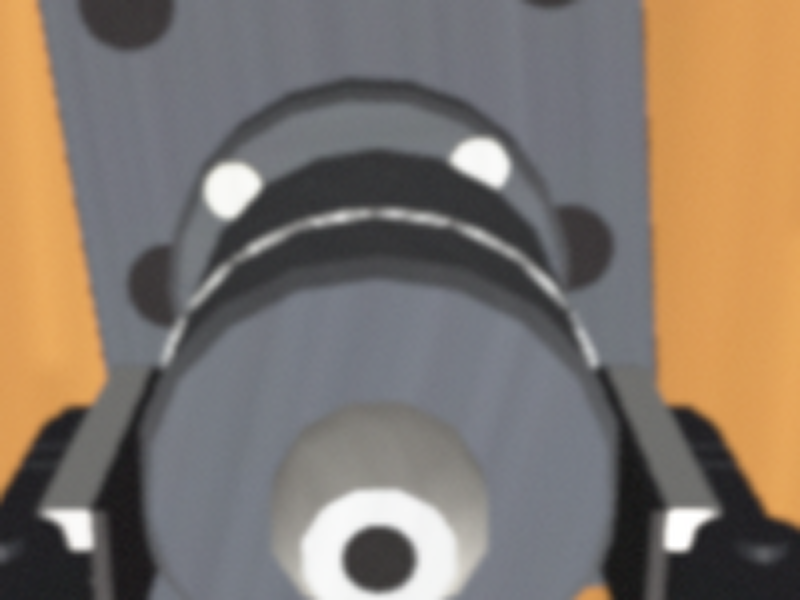

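{"api": "move_arm", "payload": {"commands": [0, 0, -0.04, 0, 0.2, 0, 0, 0, 0.2, 0, 0, 0, 0.1, 0, 0, 0, 0, 0, 0, 0]}}

```text
time: 15.85
eef_pos: [0.6141, -0.1039, 0.0308]
tcp_rot: [0.0, 0.707, 0.0, 0.707]
contact_force: [-0.3, 0.5, -6.3]
opening: 0.626
```

{"api": "move_arm", "payload": {"commands": [0.1, 0, 0, 0, 0.05, 0, 0, 0, 0, 0, 0, 0]}}

```text
time: 16.23
eef_pos: [0.6143, -0.1039, 0.0275]
tcp_rot: [0.0, 0.707, -0.0, 0.707]
contact_force: [-0.5, -0.2, -5.5]
opening: 0.625
```

```bash
python3 - <<'E'
from h import *
plan([.615,-.1045,.0267]); save('wrist','w9.png')
b=cv2.imread('pics/w9.png')[100:400,150:420]
cv2.imwrite('pics/c9.png',cv2.resize(b,(540,600)))
E
```

```text
t 16.23 tcp [ 0.6143 -0.1039  0.0275] jaw -0.01 down [-3.e-04  0.e+00 -1.e+00] q6 -0.33 q1 -0.33 F [-0.5 -0.2 -5.5] open 53.4
shift tool units [ 0.031 -0.023  0.026] turn units 0.0
```

View pics/c9.png

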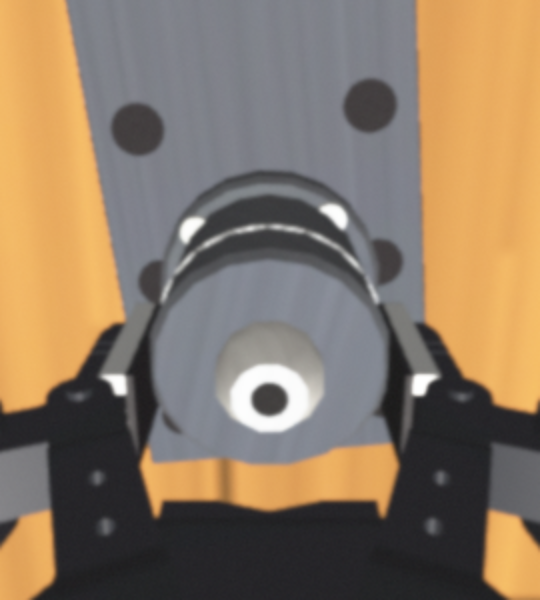

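{"api": "move_arm", "payload": {"commands": [0.03, 0, 0, 0, 0.03, 0, 0, 0, 0.03, 0, 0, 0, 0, 0, 0, 0]}}

```text
time: 16.77
eef_pos: [0.6146, -0.104, 0.0268]
tcp_rot: [-0.0, 0.707, -0.0, 0.707]
contact_force: [-4.4, 1.1, 4.8]
opening: 0.624
```

{"api": "move_arm", "payload": {"commands": [0, 0, 0, 0, 0, 0, 0, 0, 0, 0, 0, 0, 0, 0, 0, 0, -1, 0, 0, 0, -1, 0, 0, 0, -1, 0, 0, 0, -1, 0, 0, 0, -1, 0, 0, 0, -1, 0, 0, 0, 0, 0, 0, 0], "jaw": 85.4}}

```text
time: 18.15
eef_pos: [0.6161, -0.1045, 0.1781]
tcp_rot: [-0.001, 0.705, -0.001, 0.709]
contact_force: [-0.0, 0.3, -0.1]
opening: 1.001
```

```bash
python3 - <<'E'
from h import *
plan([.528,.358,.18]); save('wrist','w10.png')
E
```

```text
t 18.15 tcp [ 0.6161 -0.1045  0.1781] jaw -0.01 down [ 0.0054 -0.0018 -1.    ] q6 -0.33 q1 -0.33 F [-0.   0.3 -0.1] open 85.5
shift tool units [-0.128 18.498 -3.526] turn units 0.0
```

View pics/w10.png

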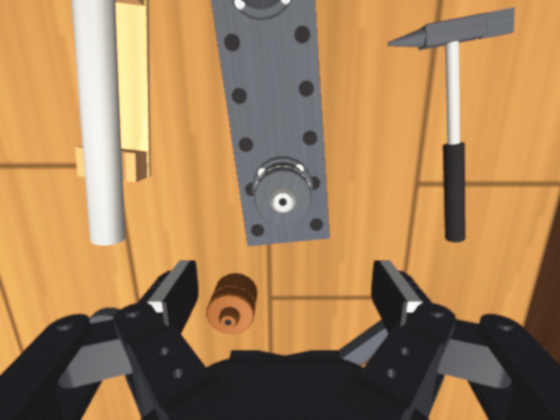

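{"api": "move_arm", "payload": {"commands": [0, 1, -0.19, 0, 0, 1, -0.19, 0, 0, 1, -0.19, 0, 0, 1, -0.19, 0, 0, 1, -0.19, 0, 0, 1, -0.19, 0, 0, 1, -0.19, 0, 0, 1, -0.19, 0, 0, 1, -0.19, 0, 0, 1, -0.19, 0, 0, 1, -0.19, 0, 0, 1, -0.19, 0, 0, 1, -0.19, 0, 0, 1, -0.19, 0, 0, 1, -0.19, 0, 0, 1, -0.19, 0, 0, 1, -0.19, 0, 0, 1, -0.19, 0, 0, 0.5, -0.1, 0, 0, 0, 0, 0]}}

```text
time: 20.7
eef_pos: [0.5253, 0.3592, 0.1743]
tcp_rot: [-0.001, 0.708, 0.0, 0.707]
contact_force: [-0.0, -0.4, -0.1]
opening: 0.998
```

```bash
python3 - <<'E'
from h import *
plan([.528,.358,.18]); save('wrist','w11.png')
E
```

```text
t 20.7 tcp [0.5253 0.3592 0.1743] jaw 0.09 down [-1.7e-03 -9.0e-04 -1.0e+00] q6 0.439 q1 0.441 F [-0.  -0.4 -0.1] open 85.3
shift tool units [-0.229 -0.05   0.106] turn units 0.0
```

View pics/w11.png

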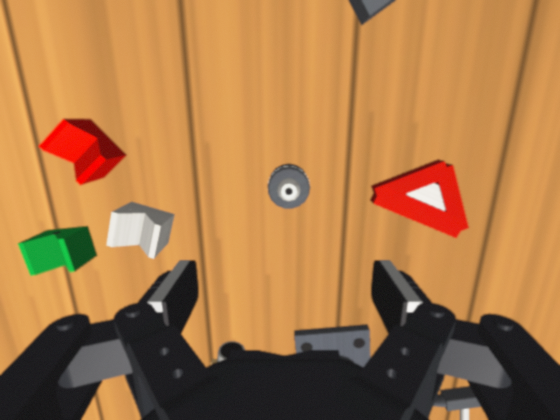

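```bash
python3 - <<'E'
from h import *
st=ctrl.get_state();p=at('wrist',288.5,190.5,.042,st);print(p)
plan([p[0],p[1],-.012],0)
im=cv2.imread('pics/w11.png');
E
```

```text
[0.52942497 0.36294997 0.042     ]
t 20.75 tcp [0.5258 0.3586 0.1745] jaw 0.04 down [-0.0013 -0.001  -1.    ] q6 0.439 q1 0.439 F [ 0.3  0.2 -0.7] open 85.5
shift tool units [7.46  0.183 0.155] turn units 0.008
```

{"api": "move_arm", "payload": {"commands": [1, 0.1, 0.14, 0, 1, 0, 0, 0, 1, 0, 0, 0, 0, 0, 0, 0, 0, 0, 0, 0]}}

```text
time: 21.38
eef_pos: [0.5308, 0.3608, 0.1014]
tcp_rot: [0.0, 0.707, -0.0, 0.708]
contact_force: [-0.0, 0.4, 0.1]
opening: 1.003
```

```bash
python3 - <<'E'
from h import *
plan([.529,.361,-.012]); save('wrist','w12.png')
st=ctrl.get_state()
print(at('top',147-.2,194.3,.042))
im=cv2.imread('pics/w12.png');cv2.imwrite('pics/w12c.png',cv2.resize(im[150:300,190:390],(800,600),interpolation=cv2.INTER_CUBIC))
E
```

```text
t 21.38 tcp [0.5308 0.3608 0.1014] jaw -0.05 down [ 1.2e-03  5.0e-04 -1.0e+00] q6 0.44 q1 0.439 F [-0.   0.4  0.1] open 85.7
shift tool units [ 4.537  0.007 -0.078] turn units 0.0
[0.52781618 0.35818408 0.042     ]
```

View pics/w12c.png

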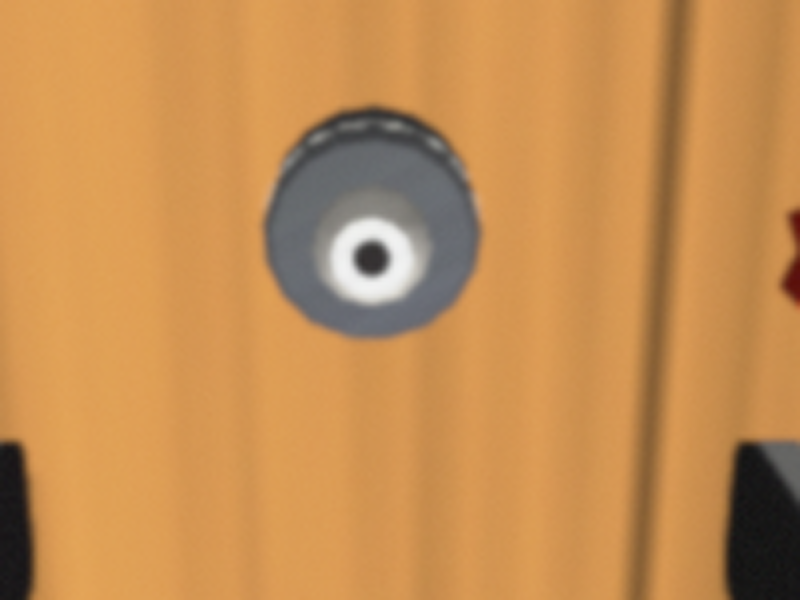

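```bash
python3 - <<'E'
from h import *
st=ctrl.get_state();p=at('wrist',282.6,214.1,.042,st);print(p)
for z in (.042,.035):print(intool(282.6,214.1,-(z-.1014)))
for s,uv,z,tcp in (('tallhover',(283,190.5),.062,.2111),('tall w7',(285,299),.0573,0)):
  print(s,intool(*uv,-(z-tcp)))
E
```

```text
[0.52939826 0.36333988 0.042     ]
[ 0.0594      0.00239132 -0.00182265]
[ 0.0664      0.00017458 -0.00186375]
tallhover [ 0.1491      0.00068156 -0.00188287]
tall w7 [-0.0573      0.00308212 -0.00020802]
```

{"api": "move_arm", "payload": {"commands": [1, 0.03, -0.06, 0, 1, 0, 0, 0, 1, 0, 0, 0, 0.7, 0, 0, 0, 0.4, 0, 0, 0, 0.2, 0, 0, 0, 0.2, 0, 0, 0, 0, 0, 0, 0]}}

```text
time: 22.42
eef_pos: [0.5286, 0.3619, -0.012]
tcp_rot: [0.0, 0.707, -0.0, 0.707]
contact_force: [-0.0, 0.1, 0.1]
opening: 0.998
```

{"api": "move_arm", "payload": {"commands": [0, 0, 0, 0, 0, 0, 0, 0, 0, 0, 0, 0, 0, 0, 0, 0, 0, 0, 0, 0, 0, 0, 0, 0], "jaw": 32, "force": 70}}

```text
time: 23.18
eef_pos: [0.5293, 0.3622, -0.0112]
tcp_rot: [0.0, 0.707, 0.0, 0.708]
contact_force: [-0.4, -0.0, 5.1]
opening: 0.511
```

```bash
python3 - <<'E'
from h import *
plan(); save('wrist','w13.png');save('scene','s13.png')
im=cv2.imread('pics/s13.png');a=cv2.resize(im[230:310,350:450],(500,400))
b=cv2.imread('pics/w13.png')[100:400,150:420]
b=cv2.resize(b,(300,400));cv2.imwrite('pics/c13.png',np.hstack([a,b]))
E
```

```text
t 23.18 tcp [ 0.5293  0.3622 -0.0112] jaw -0.01 down [ 1.4e-03  7.0e-04 -1.0e+00] q6 0.442 q1 0.442 F [-0.4 -0.   5.1] open 43.7
shift tool units [0. 0. 0.] turn units 0.0
```

View pics/c13.png

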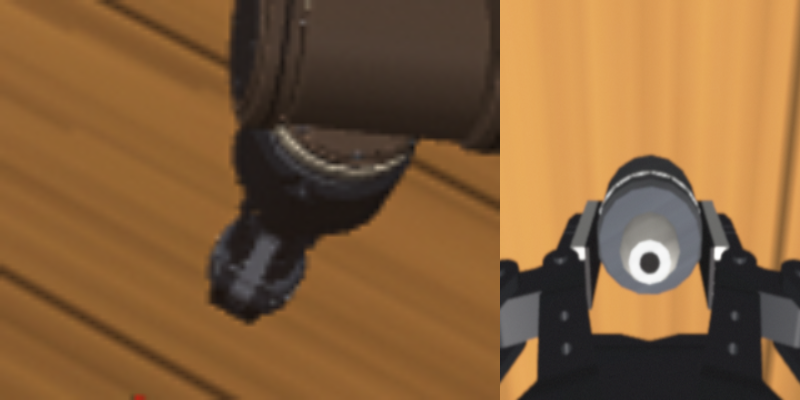

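{"api": "move_arm", "payload": {"commands": [0, 0, 0, 0, 0, 0, 0, 0, 0, 0, 0, 0, -0.25, 0, 0, 0, 0, 0, 0, 0], "jaw": 70}}

```text
time: 23.9
eef_pos: [0.5292, 0.3621, -0.005]
tcp_rot: [0.0, 0.707, 0.0, 0.708]
contact_force: [0.3, 0.5, 0.0]
opening: 0.825
```

{"api": "move_arm", "payload": {"commands": [0, 0, 0, 0, 0, 0, 0, 0, 0, 0, 0, 0, 0, 0, 0, 0, 0, 0, 0, 0], "jaw": 32, "force": 70}}

```text
time: 24.52
eef_pos: [0.529, 0.362, -0.0052]
tcp_rot: [0.0, 0.707, 0.0, 0.707]
contact_force: [-1.4, -1.0, 4.4]
opening: 0.504
```

{"api": "move_arm", "payload": {"commands": [-0.3, 0, 0, 0, -0.8, 0, 0, 0, -1, 0, 0, 0, -1, 0, 0, 0, -1, 0, 0, 0, -1, 0, 0, 0, -1, 0, 0, 0, -0.7, 0, 0, 0, 0, 0, 0, 0, 0, 0, 0, 0]}}

```text
time: 25.78
eef_pos: [0.5278, 0.3615, 0.1629]
tcp_rot: [-0.0, 0.708, -0.0, 0.706]
contact_force: [-0.1, 0.2, -3.7]
opening: 0.502
```

```bash
python3 - <<'E'
from h import *
plan([.6145,-.104,.17],0); save('wrist','w14.png')
im=cv2.imread('pics/w14.png');cv2.imwrite('pics/w14c.png',cv2.resize(im[190:340,190:390],(800,600),interpolation=cv2.INTER_CUBIC))
E
```

```text
t 25.77 tcp [0.5278 0.3615 0.1629] jaw -0.01 down [-1.9e-03 -9.0e-04 -1.0e+00] q6 0.442 q1 0.442 F [-0.1  0.2 -3.7] open 42.9
shift tool units [ -0.273 -18.618   3.472] turn units -0.003
```

View pics/w14c.png

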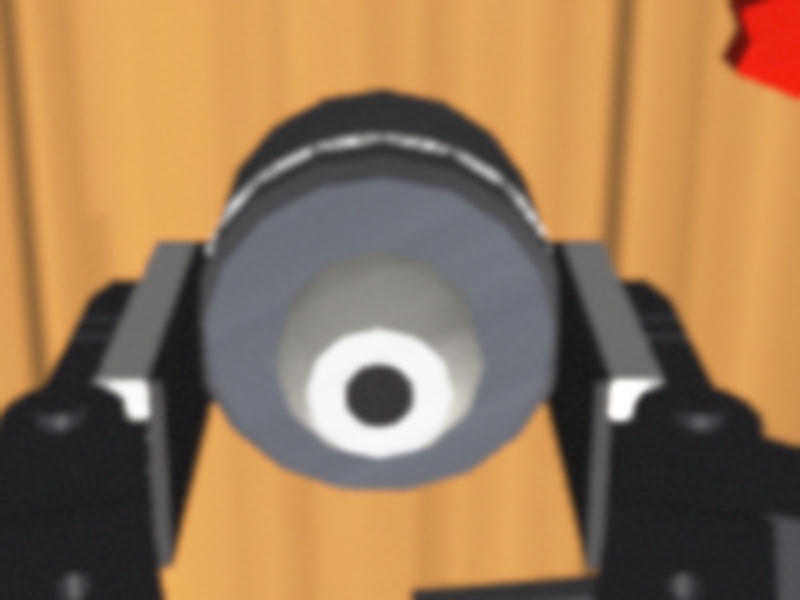

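```bash
python3 - <<'E'
from h import *
print(intool(284.3,299.3,-.0573),intool(284.4,288.4,-.0472))
E
```

```text
[-0.0573      0.00294576 -0.00048964] [-0.0472      0.00176668 -0.00044455]
```

{"api": "move_arm", "payload": {"commands": [-0.3, -1, 0.19, 0, 0, -1, 0.19, 0, 0, -1, 0.19, 0, 0, -1, 0.19, 0, 0, -1, 0.19, 0, 0, -1, 0.19, 0, 0, -1, 0.19, 0, 0, -1, 0.19, 0, 0, -1, 0.19, 0, 0, -1, 0.19, 0, 0, -1, 0.19, 0, 0, -1, 0.19, 0, 0, -1, 0.18, 0, 0, -1, 0.18, 0, 0, -1, 0.18, 0, 0, -1, 0.18, 0, 0, -1, 0.18, 0, 0, -1, 0.18, 0, 0, -0.6, 0.1, 0, 0, 0, 0, 0]}}

```text
time: 28.32
eef_pos: [0.6149, -0.1041, 0.1712]
tcp_rot: [0.001, 0.707, -0.0, 0.707]
contact_force: [0.1, 0.6, -1.9]
opening: 0.505
```

{"api": "move_arm", "payload": {"commands": [0, 0, 0, 0, 0, 0, 0, 0]}}

```text
time: 28.58
eef_pos: [0.6149, -0.1023, 0.1716]
tcp_rot: [-0.0, 0.707, 0.0, 0.707]
contact_force: [0.1, 0.4, -2.3]
opening: 0.506
```

```bash
python3 - <<'E'
from h import *
plan([.6145,-.104,.067],0); save('wrist','w15.png')
E
```

```text
t 28.57 tcp [ 0.6149 -0.1023  0.1716] jaw 0.05 down [-1.e-04  3.e-04 -1.e+00] q6 -0.328 q1 -0.328 F [ 0.1  0.4 -2.3] open 43.2
shift tool units [ 4.186 -0.068 -0.014] turn units 0.009
```

View pics/w15.png

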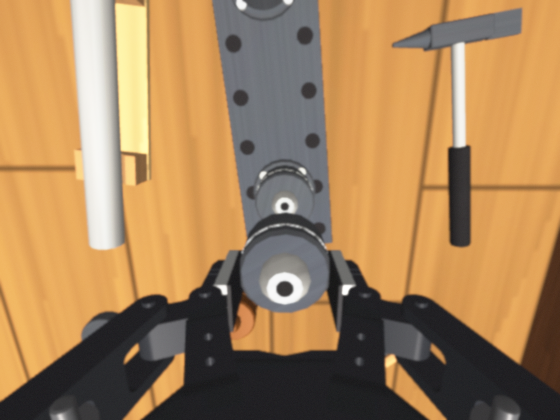

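{"api": "move_arm", "payload": {"commands": [1, -0.02, 0, 0, 1, 0, 0, 0, 1, 0, 0, 0, 0.4, 0, 0, 0, 0.14, 0, 0, 0, 0, 0, 0, 0, 0, 0, 0, 0]}}

```text
time: 29.5
eef_pos: [0.6158, -0.1039, 0.0844]
tcp_rot: [-0.0, 0.706, -0.0, 0.708]
contact_force: [0.1, -0.3, -1.9]
opening: 0.5
```

```bash
python3 - <<'E'
from h import *
plan([.6145,-.103,.067],0); save('wrist','w16.png')
im=cv2.imread('pics/w16.png');cv2.imwrite('pics/w16c.png',cv2.resize(im[160:310,190:390],(800,600),interpolation=cv2.INTER_CUBIC))
E
```

```text
t 29.5 tcp [ 0.6158 -0.1039  0.0844] jaw -0.01 down [ 2.1e-03 -7.0e-04 -1.0e+00] q6 -0.329 q1 -0.33 F [ 0.1 -0.3 -1.9] open 42.7
shift tool units [ 0.697  0.038 -0.052] turn units -0.002
```

View pics/w16c.png

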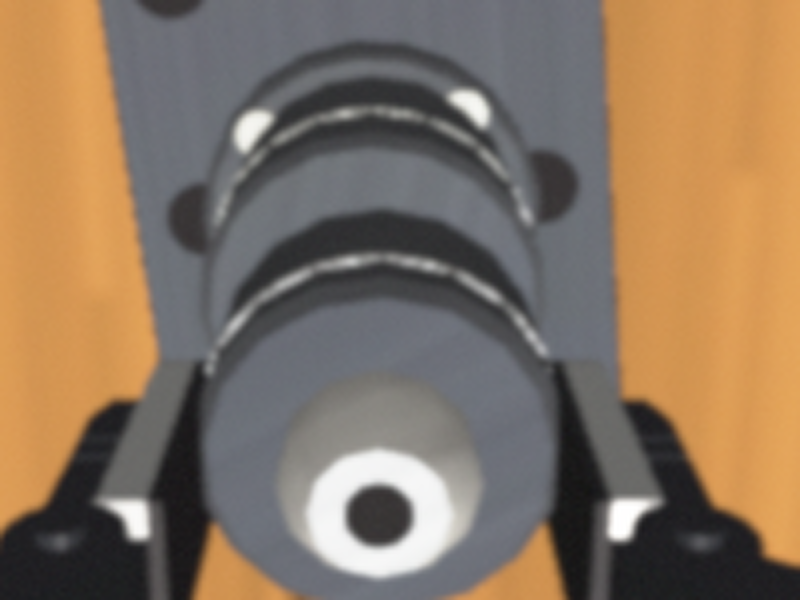

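{"api": "move_arm", "payload": {"commands": [0.1, 0.02, -0.04, 0, 0.2, 0, 0, 0, 0.2, 0, 0, 0, 0.1, 0, 0, 0, 0, 0, 0, 0, 0, 0, 0, 0]}}

```text
time: 30.3
eef_pos: [0.614, -0.1032, 0.0682]
tcp_rot: [0.0, 0.707, -0.0, 0.707]
contact_force: [-0.6, 0.0, -1.5]
opening: 0.505
```

{"api": "move_arm", "payload": {"commands": [0.04, 0, 0, 0, 0.03, 0, 0, 0, 0, 0, 0, 0, 0, 0, 0, 0]}}

```text
time: 30.8
eef_pos: [0.6141, -0.1033, 0.0669]
tcp_rot: [-0.0, 0.707, -0.0, 0.707]
contact_force: [-1.5, 1.4, 1.0]
opening: 0.503
```

{"api": "move_arm", "payload": {"commands": [0.04, 0, 0, 0, 0, 0, 0, 0, 0, 0, 0, 0]}}

```text
time: 31.18
eef_pos: [0.6141, -0.1032, 0.0668]
tcp_rot: [-0.0, 0.707, -0.0, 0.707]
contact_force: [-3.3, 0.3, 5.1]
opening: 0.507
```

```bash
python3 - <<'E'
from h import *
plan(); save('wrist','w17.png')
im=cv2.imread('pics/w17.png');cv2.imwrite('pics/w17c.png',cv2.resize(im[160:310,190:390],(800,600),interpolation=cv2.INTER_CUBIC))
E
```

```text
t 31.18 tcp [ 0.6141 -0.1032  0.0668] jaw -0.01 down [-1.e-04 -1.e-04 -1.e+00] q6 -0.329 q1 -0.329 F [-3.3  0.3  5.1] open 43.3
shift tool units [0. 0. 0.] turn units 0.0
```

View pics/w17c.png

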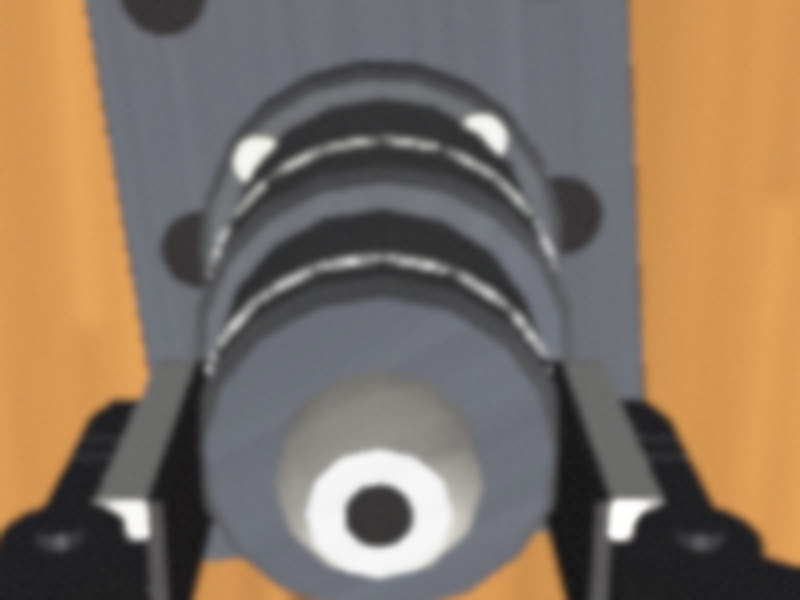

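{"api": "move_arm", "payload": {"commands": [0, 0, 0, 0, 0, 0, 0, 0, 0, 0, 0, 0, 0, 0, 0, 0, -1, 0, 0, 0, -1, 0, 0, 0, -1, 0, 0, 0, -1, 0, 0, 0, -1, 0, 0, 0, 0, 0, 0, 0, 0, 0, 0, 0], "jaw": 85.4}}

```text
time: 32.6
eef_pos: [0.6134, -0.103, 0.1891]
tcp_rot: [0.0, 0.708, 0.0, 0.707]
contact_force: [-1.0, 0.1, -0.2]
opening: 0.997
```

```bash
python3 - <<'E'
from h import *
plan([.37,.30,.19]); save('wrist','w18.png');save('top','t18.png');save('scene','s18.png')
a=cv2.imread('pics/s18.png')[170:290,200:360];b=cv2.imread('pics/w18.png')[80:320,180:400]
cv2.imwrite('pics/c18.png',np.hstack([cv2.resize(a,(440,330)),cv2.resize(b,(330,330))]))
E
```

```text
t 32.6 tcp [ 0.6134 -0.103   0.1891] jaw -0.01 down [-1.6e-03  5.0e-04 -1.0e+00] q6 -0.329 q1 -0.329 F [-1.   0.1 -0.2] open 85.2
shift tool units [-1.2000e-02  1.6118e+01 -9.7380e+00] turn units 0.0
```

View pics/c18.png

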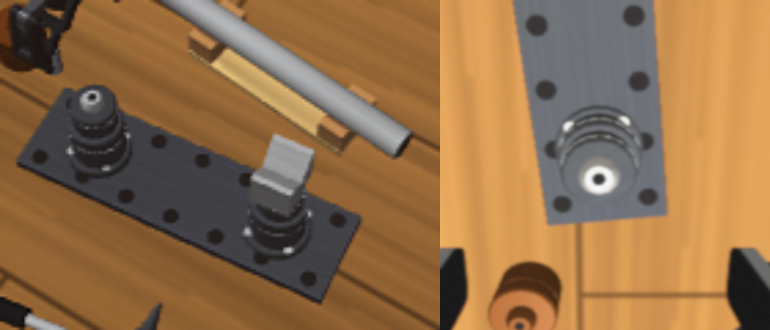

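{"api": "move_arm", "payload": {"commands": [0, 1, -0.6, 0, 0, 1, -0.6, 0, 0, 1, -0.6, 0, 0, 1, -0.6, 0, 0, 1, -0.6, 0, 0, 1, -0.6, 0, 0, 1, -0.6, 0, 0, 1, -0.6, 0, 0, 1, -0.6, 0, 0, 1, -0.6, 0, 0, 1, -0.6, 0, 0, 1, -0.6, 0, 0, 1, -0.6, 0, 0, 1, -0.6, 0, 0, 1, -0.6, 0, 0, 1, -0.6, 0, 0, 0, 0, 0, 0, 0, 0, 0, 0, 0, 0, 0]}}

```text
time: 35.12
eef_pos: [0.3745, 0.2961, 0.1901]
tcp_rot: [0.0, 0.707, -0.001, 0.707]
contact_force: [0.3, 0.7, -0.2]
opening: 1.0
```

```bash
python3 - <<'E'
from h import *
plan([.37,.30,.19]); save('wrist','w19.png')
E
```

```text
t 35.12 tcp [0.3745 0.2961 0.1901] jaw -0.08 down [-2.e-04 -4.e-04 -1.e+00] q6 0.458 q1 0.456 F [ 0.3  0.7 -0.2] open 85.4
shift tool units [ 0.006  0.155 -0.178] turn units 0.0
```

View pics/w19.png

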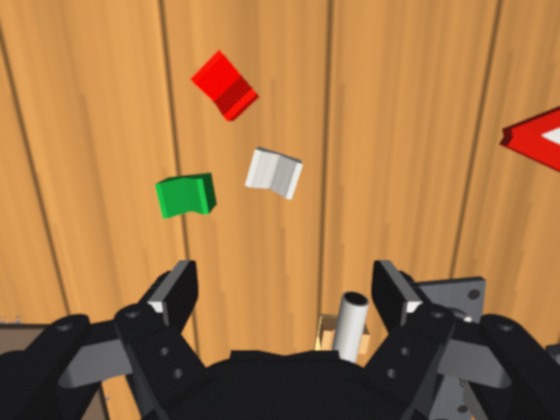

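```bash
python3 - <<'E'
from h import *
im=cv2.imread('pics/w19.png');cv2.imwrite('pics/w19c.png',cv2.resize(im[136:211,226:326],(800,600),interpolation=cv2.INTER_CUBIC))
E
```

```text
(no output)
```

View pics/w19c.png

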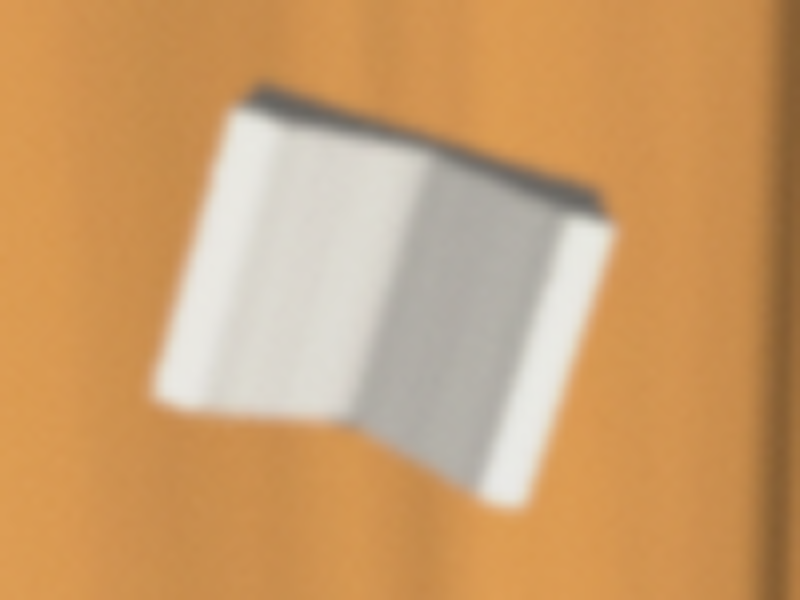

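```bash
python3 - <<'E'
from h import *
st=ctrl.get_state()
C=np.array([at('wrist',226+(u+.5)/8-.5,136+(v+.5)/8-.5,.042,st) for u,v in [(232,105),(618,228),(525,510),(152,402)]])
print(C.round(4));c=C.mean(0);print(c)
e=[C[1]-C[0],C[2]-C[3],C[1]-C[2],C[0]-C[3]]
for d in e: print(np.linalg.norm(d).round(4),np.degrees(np.arctan2(d[1],d[0])).round(1))
plan([c[0],c[1]-.002,.09],-17)
# rail dir: from top0 rail and stand/wrist
E
```

```text
[[0.3433 0.3413 0.042 ]
 [0.3934 0.3254 0.042 ]
 [0.3814 0.2872 0.042 ]
 [0.3314 0.3022 0.042 ]]
[0.36239731 0.31400059 0.042     ]
0.0526 -17.6
0.0522 -16.7
0.04 72.6
0.0408 73.1
t 35.17 tcp [0.3745 0.2962 0.1902] jaw -0.09 down [-1.e-04 -3.e-04 -1.e+00] q6 0.458 q1 0.456 F [-0.1 -0.6  1.3] open 85.3
shift tool units [ 4.009  0.634 -0.483] turn units 3.382
```

{"api": "move_arm", "payload": {"commands": [0, 0.63, -0.48, 0, 0, 0, 0, 1, 0, 0, 0, 1, 0, 0, 0, 1, 0, 0, 0, 0.43, 1, 0, 0, 0, 1, 0, 0, 0, 1, 0, 0, 0, 1, 0, 0, 0, 0, 0, 0, 0, 0, 0, 0, 0, 0, 0, 0, 0], "jaw": 68}}

```text
time: 36.67
eef_pos: [0.3631, 0.313, 0.0919]
tcp_rot: [0.106, 0.698, -0.105, 0.7]
contact_force: [0.1, -0.2, -1.1]
opening: 0.797
```

```bash
python3 - <<'E'
from h import *
plan([.3624,.3125,-.01],-17.15); save('wrist','w20.png')
E
```

```text
t 36.67 tcp [0.3631 0.313  0.0919] jaw -17.18 down [ 0.0025  0.0013 -1.    ] q6 0.799 q1 0.499 F [ 0.1 -0.2 -1.1] open 68.1
shift tool units [ 4.075 -0.037 -0.029] turn units -0.005
```

View pics/w20.png

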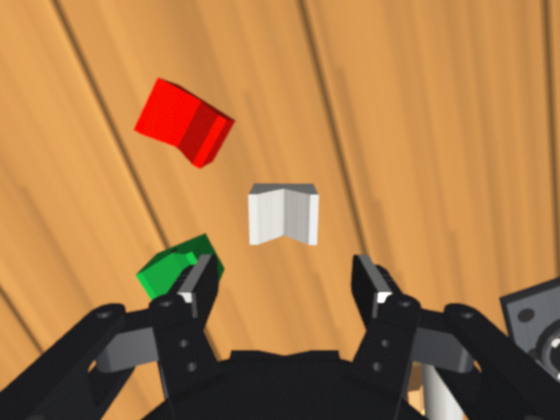

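{"api": "move_arm", "payload": {"commands": [0.5, 0, 0, 0, 1, 0, 0, 0, 1, 0, 0, 0, 0.7, 0, 0, 0, 0.4, 0, 0, 0, 0.24, 0, 0, 0, 0, 0, 0, 0], "jaw": 60}}

```text
time: 37.6
eef_pos: [0.362, 0.3126, -0.0057]
tcp_rot: [0.105, 0.699, -0.106, 0.699]
contact_force: [0.2, 0.0, 0.5]
opening: 0.702
```

```bash
python3 - <<'E'
from h import *
plan([.3624,.3125,-.01],-17.15); save('wrist','w21.png')
E
```

```text
t 37.6 tcp [ 0.362   0.3126 -0.0057] jaw -17.16 down [-1.e-04 -1.e-04 -1.e+00] q6 0.799 q1 0.5 F [0.2 0.  0.5] open 59.9
shift tool units [ 0.172 -0.     0.015] turn units -0.002
```

View pics/w21.png

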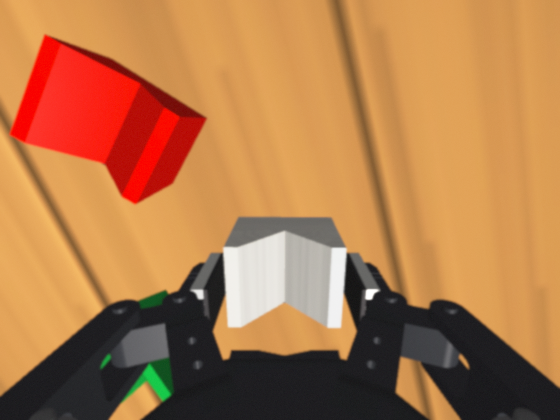

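{"api": "move_arm", "payload": {"commands": [0, 0, 0, 0, 0, 0, 0, 0, 0, 0, 0, 0, 0, 0, 0, 0, 0, 0, 0, 0], "jaw": 38, "force": 80}}

```text
time: 38.28
eef_pos: [0.3629, 0.3131, -0.0046]
tcp_rot: [0.106, 0.699, -0.105, 0.7]
contact_force: [-0.4, -0.4, 5.2]
opening: 0.59
```

{"api": "move_arm", "payload": {"commands": [-0.3, 0, 0, 0, -0.8, 0, 0, 0, -1, 0, 0, 0, -1, 0, 0, 0, -1, 0, 0, 0, -1, 0, 0, 0, -1, 0, 0, 0, -0.9, 0, 0, 0, 0, 0, 0, 0, 0, 0, 0, 0]}}

```text
time: 39.52
eef_pos: [0.3609, 0.312, 0.1676]
tcp_rot: [0.105, 0.7, -0.106, 0.698]
contact_force: [-0.7, 0.1, -4.1]
opening: 0.593
```

```bash
python3 - <<'E'
from h import *
plan([.614,-.103,.2]); save('wrist','w22.png')
im=cv2.imread('pics/w22.png');cv2.imwrite('pics/w22c.png',cv2.resize(im[200:350,190:390],(800,600),interpolation=cv2.INTER_CUBIC))
E
```

```text
t 39.52 tcp [0.3609 0.312  0.1676] jaw -17.16 down [-0.0027 -0.0015 -1.    ] q6 0.799 q1 0.5 F [-0.7  0.1 -4.1] open 50.6
shift tool units [ -1.3   -12.875  14.569] turn units 0.0
```

View pics/w22c.png

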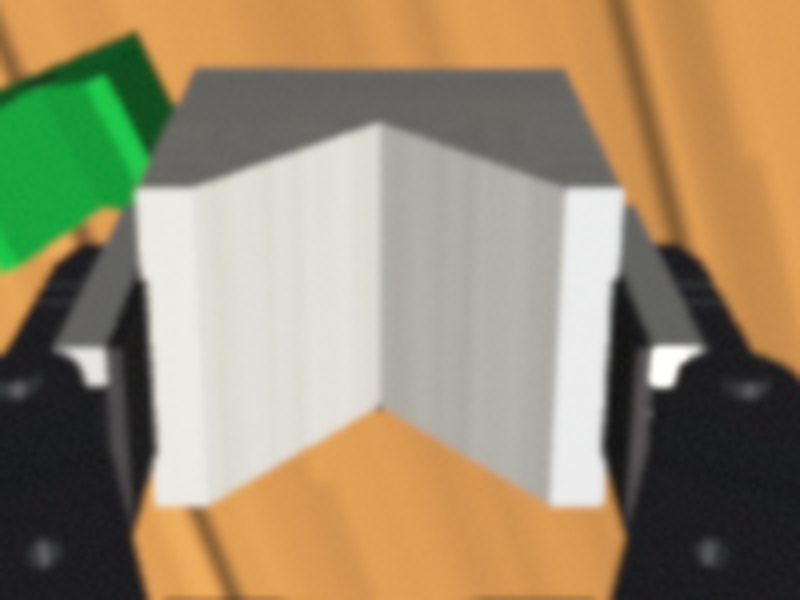

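```bash
python3 - <<'E'
from h import *
a=intool(284,246.3,-.0466);b=intool(284,326.1,-.0466);print(a,b,(a+b)/2)
a=intool(*(284.4,288.4),-.0472);print('short',a)
P={k:at('top',*v,.012) for k,v in dict(TL=(215,161.25),BL=(218,193.25),TR=(329,151.5),BR=(331.75,184.25)).items()}
for i,j in (('TR','TL'),('BR','BL'),('BL','TL'),('BR','TR')):
    d=P[j]-P[i];print(i,j,np.linalg.norm(d).round(4),np.degrees(np.arctan2(d[1],d[0])).round(2))
c=sum(P.values())/4;print(c)
E
```

```text
[-0.0466      0.02152933 -0.00043539] [-0.0466     -0.0185532  -0.00043382] [-0.0466      0.00148806 -0.0004346 ]
short [-0.0472      0.00164487 -0.00025758]
TR TL 0.3382 96.07
BR BL 0.3355 95.71
BL TL 0.0955 7.14
BR TR 0.0975 5.51
[ 0.6021196  -0.00451085  0.012     ]
```

{"api": "move_arm", "payload": {"commands": [0, 0, 0, -1, 0, 0, 0, -1, 0, 0, 0, -1, 0, 0, 0, -1, 0, 0, 0, -0.61, 0, 0, 0, 0]}}

```text
time: 40.33
eef_pos: [0.3612, 0.3121, 0.1678]
tcp_rot: [-0.037, 0.707, 0.036, 0.705]
contact_force: [1.1, 0.0, -4.3]
opening: 0.59
```

{"api": "move_arm", "payload": {"commands": [0, -1, 0.48, 0, 0, -1, 0.48, 0, 0, -1, 0.48, 0, 0, -1, 0.48, 0, 0, -1, 0.48, 0, 0, -1, 0.48, 0, 0, -1, 0.48, 0, 0, -1, 0.48, 0, 0, -1, 0.48, 0, 0, -1, 0.48, 0, 0, -1, 0.48, 0, 0, -1, 0.48, 0, 0, -1, 0.48, 0, 0, -1, 0.48, 0, 0, -1, 0.48, 0, 0, -1, 0.48, 0, 0, -1, 0.48, 0, 0, 0, 0, 0, 0, 0, 0, 0, 0, 0, 0, 0]}}

```text
time: 42.82
eef_pos: [0.6081, -0.0885, 0.169]
tcp_rot: [-0.036, 0.706, 0.037, 0.706]
contact_force: [-0.3, -0.2, -2.9]
opening: 0.598
```

```bash
python3 - <<'E'
from h import *
plan([.614,-.103,.167],5.9); save('wrist','w23.png')
E
```

```text
t 42.83 tcp [ 0.6081 -0.0885  0.169 ] jaw 5.92 down [-9.e-04  5.e-04 -1.e+00] q6 -0.413 q1 -0.31 F [-0.3 -0.2 -2.9] open 51.0
shift tool units [ 0.079 -0.601  0.175] turn units 0.005
```

View pics/w23.png

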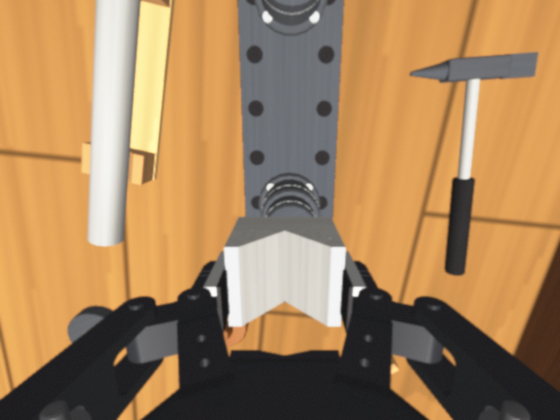

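{"api": "move_arm", "payload": {"commands": [0, -0.6, 0.17, 0, 1, 0, 0, 0, 0.8, 0, 0, 0, 0.3, 0, 0, 0, 0, 0, 0, 0, 0, 0, 0, 0, 0, 0, 0, 0]}}

```text
time: 43.75
eef_pos: [0.615, -0.1039, 0.118]
tcp_rot: [-0.037, 0.706, 0.036, 0.707]
contact_force: [-0.6, -0.4, -4.2]
opening: 0.593
```

```bash
python3 - <<'E'
from h import *
plan([.614,-.103,.0974],5.9); save('wrist','w24.png');save('scene','s24.png')
im=cv2.imread('pics/w24.png');cv2.imwrite('pics/w24c.png',cv2.resize(im[140:335,155:415],(800,600),interpolation=cv2.INTER_CUBIC))
im=cv2.imread('pics/s24.png');cv2.imwrite('pics/s24c.png',cv2.resize(im[160:280,200:360],(800,600),interpolation=cv2.INTER_CUBIC))
E
```

```text
t 43.75 tcp [ 0.615  -0.1039  0.118 ] jaw 5.9 down [ 1.9e-03 -7.0e-04 -1.0e+00] q6 -0.433 q1 -0.33 F [-0.6 -0.4 -4.2] open 50.7
shift tool units [ 0.826  0.04  -0.039] turn units -0.001
```

View pics/w24c.png

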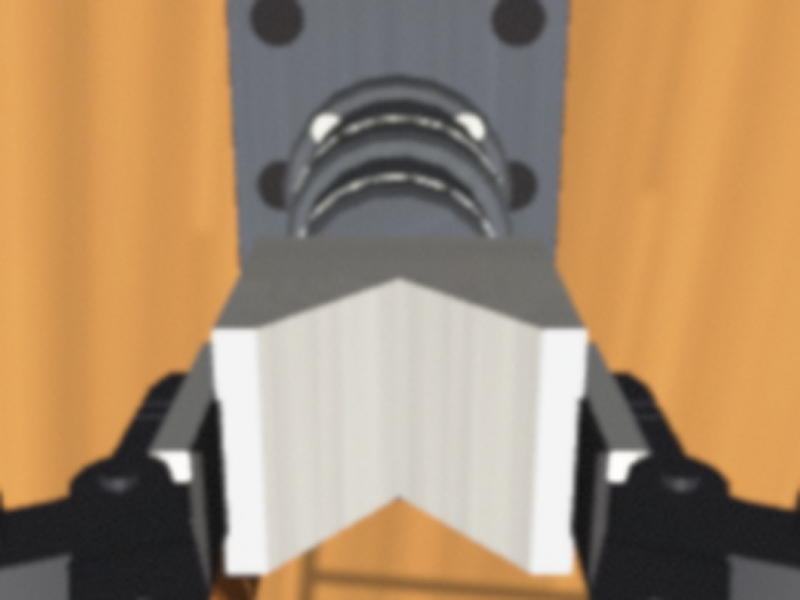

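View pics/s24c.png

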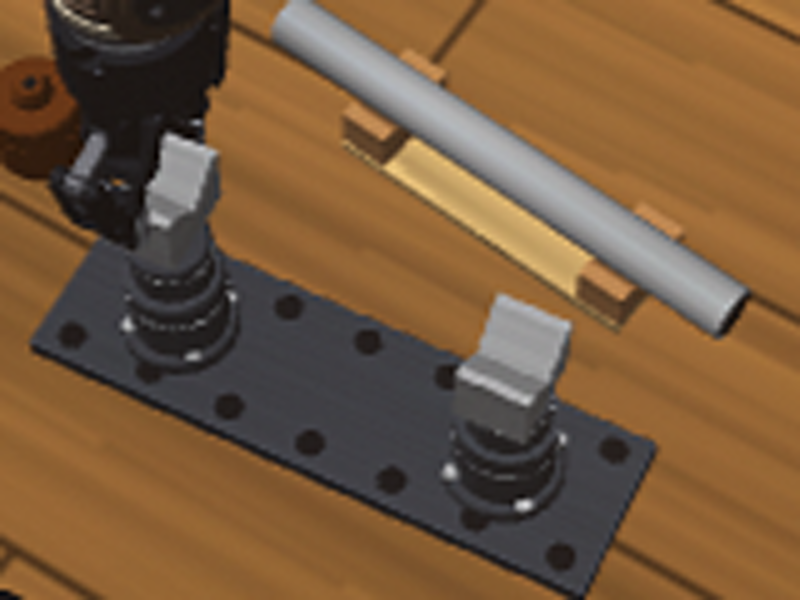

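{"api": "move_arm", "payload": {"commands": [0.2, 0.03, -0.02, 0, 0.2, 0, 0, 0, 0.2, 0, 0, 0, 0.12, 0, 0, 0, 0, 0, 0, 0, 0, 0, 0, 0]}}

```text
time: 44.6
eef_pos: [0.6139, -0.1031, 0.099]
tcp_rot: [-0.036, 0.706, 0.036, 0.706]
contact_force: [0.2, 0.0, -3.7]
opening: 0.59
```

{"api": "move_arm", "payload": {"commands": [0.05, 0, 0, 0, 0.05, 0, 0, 0, 0, 0, 0, 0, 0, 0, 0, 0]}}

```text
time: 45.1
eef_pos: [0.6141, -0.1031, 0.0975]
tcp_rot: [-0.036, 0.706, 0.036, 0.706]
contact_force: [-2.7, 0.7, 2.9]
opening: 0.592
```

{"api": "move_arm", "payload": {"commands": [0.04, 0, 0, 0, 0, 0, 0, 0, 0, 0, 0, 0]}}

```text
time: 45.48
eef_pos: [0.6142, -0.1032, 0.0974]
tcp_rot: [-0.037, 0.706, 0.036, 0.706]
contact_force: [-3.8, 1.7, 7.4]
opening: 0.594
```

{"api": "move_arm", "payload": {"commands": [0, 0, 0, 0, 0, 0, 0, 0, 0, 0, 0, 0, 0, 0, 0, 0, -1, 0, 0, 0, -1, 0, 0, 0, -1, 0, 0, 0, -1, 0, 0, 0, 0, 0, 0, 0, 0, 0, 0, 0], "jaw": 80}}

```text
time: 46.72
eef_pos: [0.6132, -0.1028, 0.1941]
tcp_rot: [-0.036, 0.707, 0.037, 0.706]
contact_force: [0.1, 1.0, -0.7]
opening: 0.942
```

```bash
python3 - <<'E'
from h import *
plan([.441,0,.2],5.9); save('wrist','w25.png');save('scene','s25.png');save('top','t25.png')
im=cv2.imread('pics/s25.png');a=cv2.resize(im[160:280,200:360],(480,360),interpolation=cv2.INTER_CUBIC)
im=cv2.imread('pics/w25.png')[0:300,130:430];cv2.imwrite('pics/c25.png',np.hstack([a,cv2.resize(im,(360,360))[:,:320]]))
E
```

```text
t 46.73 tcp [ 0.6132 -0.1028  0.1941] jaw 5.89 down [-1.5e-03  5.0e-04 -1.0e+00] q6 -0.432 q1 -0.329 F [ 0.1  1.  -0.7] open 80.4
shift tool units [-0.224  4.798 -6.429] turn units -0.003
```

View pics/c25.png

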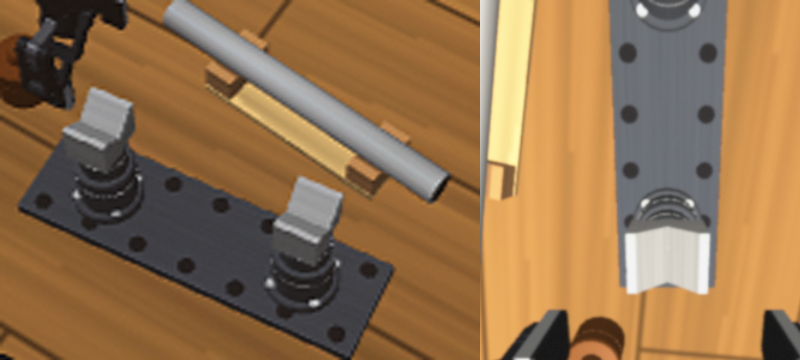

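{"api": "move_arm", "payload": {"commands": [0, 0.7, -0.9, 0, 0, 0.7, -0.9, 0, 0, 0.7, -0.9, 0, 0, 0.7, -0.9, 0, 0, 0.7, -0.9, 0, 0, 0.7, -0.9, 0, 0, 0.6, -1, 0, 0, 0, 0, 1, 0, 0, 0, 1, 0, 0, 0, 0.4, 0, 0, 0, 0, 0, 0, 0, 0, 0, 0, 0, 0]}}

```text
time: 48.5
eef_pos: [0.4423, -0.0001, 0.1953]
tcp_rot: [0.038, 0.706, -0.038, 0.706]
contact_force: [-0.6, -0.2, 0.4]
opening: 0.939
```

```bash
python3 - <<'E'
from h import *
plan([.441,0,.2],-6.1); save('wrist','w26.png')
E
```

```text
t 48.5 tcp [ 4.423e-01 -1.000e-04  1.953e-01] jaw -6.1 down [-2.e-04  1.e-04 -1.e+00] q6 -0.124 q1 -0.23 F [-0.6 -0.2  0.4] open 80.1
shift tool units [-0.189 -0.002 -0.051] turn units 0.001
```

View pics/w26.png

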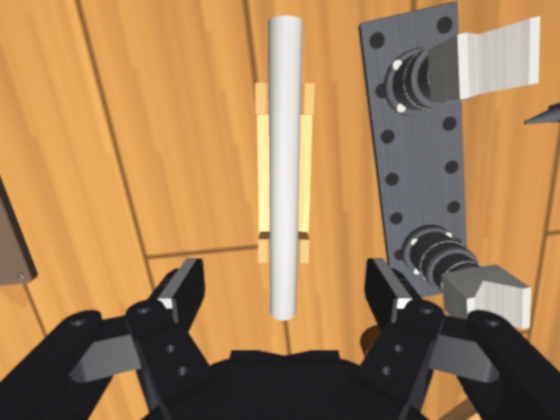

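```bash
python3 - <<'E'
from h import *
st=ctrl.get_state()
a=at('wrist',286,17,.055,st);b=at('wrist',283.5,318,.055,st);d=a-b
print(a,b,(a+b)/2,np.linalg.norm(d),np.degrees(np.arctan2(d[1],d[0])))
m=(a+b)/2
plan([m[0],m[1],.1],np.degrees(np.arctan2(d[1],d[0]))-90)
im=cv2.imread('pics/w26.png')
for r in (30,60,100,150,200,250,300):
    g=im[r].astype(int); 
    # low saturation & bright
    s=g.max(1)-g.min(1); idx=[i for i in range(255,320) if s[i]<25]; print(r,idx[0],idx[-1],(idx[0]+idx[-1])/2,end=' | ')
E
```

```text
[0.46051298 0.16073525 0.055     ] [ 0.42456827 -0.15328774  0.055     ] [0.44254062 0.00372376 0.055     ] 0.31607350378217 83.47004677549701
t 48.55 tcp [ 4.423e-01 -1.000e-04  1.953e-01] jaw -6.1 down [-1.e-04  0.e+00 -1.e+00] q6 -0.124 q1 -0.23 F [-0.1 -0.5 -0.4] open 80.1
shift tool units [ 3.813  0.153 -0.006] turn units 0.086
30 269 301 285.0 | 60 269 300 284.5 | 100 270 299 284.5 | 150 270 298 284.0 | 200 271 297 284.0 | 250 271 296 283.5 | 300 271 294 282.5 |
```

{"api": "move_arm", "payload": {"commands": [1, 0.12, 0, 0.08, 1, 0, 0, 0, 1, 0, 0, 0, 1, 0, 0, 0, 1, 0, 0, 0, 1, 0, 0, 0, 0.8, 0, 0, 0, 0.5, 0, 0, 0, 0.3, 0, 0, 0, 0, 0, 0, 0, 0, 0, 0, 0], "jaw": 64}}

```text
time: 49.92
eef_pos: [0.4433, 0.0028, 0.0061]
tcp_rot: [0.04, 0.705, -0.04, 0.706]
contact_force: [-0.8, -0.7, 0.1]
opening: 0.751
```

```bash
python3 - <<'E'
from h import *
plan([.4425,0.003,.004],-6.5); save('wrist','w27.png')
E
```

```text
t 49.92 tcp [0.4433 0.0028 0.0061] jaw -6.51 down [ 1.4e-03 -3.0e-04 -1.0e+00] q6 -0.11 q1 -0.223 F [-0.8 -0.7  0.1] open 64.1
shift tool units [ 0.083  0.005 -0.032] turn units -0.002
```

View pics/w27.png

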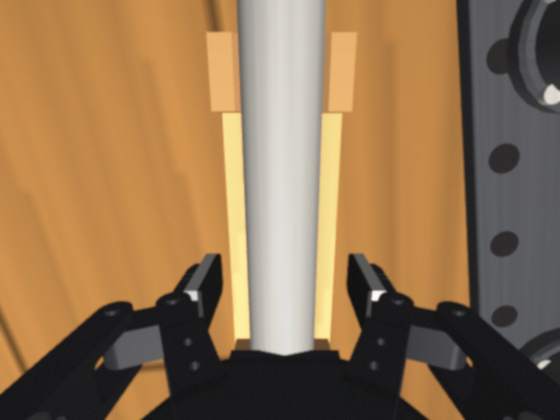

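{"api": "move_arm", "payload": {"commands": [0.04, 0, -0.04, 0, 0, 0, 0, 0, 0, 0, 0, 0, 0, 0, 0, 0, 0, 0, 0, 0, 0, 0, 0, 0, 0, 0, 0, 0], "jaw": 20, "force": 90}}

```text
time: 50.85
eef_pos: [0.4419, 0.003, 0.005]
tcp_rot: [0.04, 0.706, -0.04, 0.706]
contact_force: [-1.2, 0.8, 5.8]
opening: 0.366
```

{"api": "move_arm", "payload": {"commands": [-0.2, 0, 0, 0, -0.4, 0, 0, 0, -0.4, 0, 0, 0, 0, 0, 0, 0]}}

```text
time: 51.35
eef_pos: [0.4425, 0.0029, 0.0304]
tcp_rot: [0.04, 0.705, -0.04, 0.707]
contact_force: [-0.2, -1.0, -6.7]
opening: 0.366
```

```bash
python3 - <<'E'
from h import *
plan(); save('wrist','w28.png');save('scene','s28.png')
im=cv2.imread('pics/s28.png');a=cv2.resize(im[120:280,200:360],(400,400),interpolation=cv2.INTER_CUBIC)
im=cv2.imread('pics/w28.png')[120:420,130:430];cv2.imwrite('pics/c28.png',np.hstack([a,cv2.resize(im,(400,400))]))
E
```

```text
t 51.35 tcp [0.4425 0.0029 0.0304] jaw -6.51 down [ 2.4e-03 -6.0e-04 -1.0e+00] q6 -0.11 q1 -0.224 F [-0.2 -1.  -6.7] open 31.2
shift tool units [0. 0. 0.] turn units 0.0
```

View pics/c28.png

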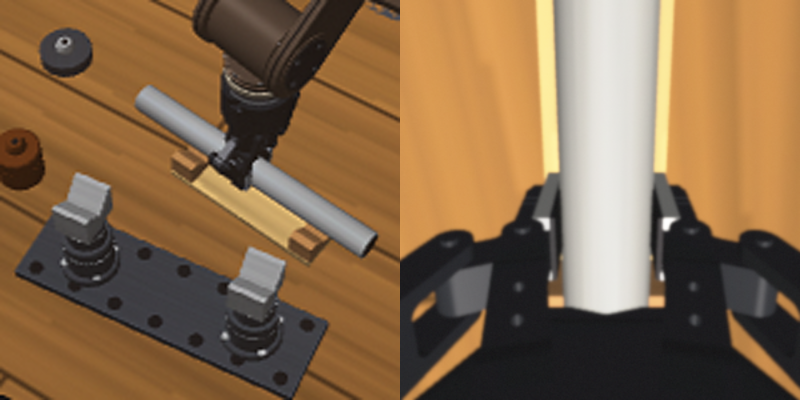

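{"api": "move_arm", "payload": {"commands": [-0.6, 0, 0, 0, -1, 0, 0, 0, -1, 0, 0, 0, -1, 0, 0, 0, -1, 0, 0, -0.5, -0.9, 0, 0, -1, 0, 0, 0, -0.98, 0, 0, 0, 0, 0, 0, 0, 0]}}

```text
time: 52.58
eef_pos: [0.4411, 0.0032, 0.1666]
tcp_rot: [-0.036, 0.707, 0.036, 0.706]
contact_force: [0.1, 0.1, -5.8]
opening: 0.366
```

{"api": "move_arm", "payload": {"commands": [0, 0, 0.5, 0, 0, -0.1, 0.8, 0, 0, -0.2, 0.8, 0, 0, -0.2, 0.8, 0, 0, -0.2, 0.8, 0, 0, -0.2, 0.8, 0, 0, 0, 0.8, 0, 0, 0, 0.7, 0, 0, 0, 0.39, 0, 0, 0, 0, 0, 0, 0, 0, 0, 0, 0, 0, 0]}}

```text
time: 54.08
eef_pos: [0.6023, -0.0029, 0.1668]
tcp_rot: [-0.036, 0.706, 0.036, 0.706]
contact_force: [0.9, 0.3, -6.2]
opening: 0.363
```

```bash
python3 - <<'E'
from h import *
plan([.6038,-.003,.113],5.9); save('wrist','w29.png');save('scene','s29.png')
im=cv2.imread('pics/s29.png');a=cv2.resize(im[120:280,200:360],(400,400),interpolation=cv2.INTER_CUBIC)
im=cv2.imread('pics/w29.png')[0:420,70:490];cv2.imwrite('pics/c29.png',np.hstack([a,cv2.resize(im,(400,400))]))
E
```

```text
t 54.08 tcp [ 0.6023 -0.0029  0.1668] jaw 5.88 down [-4.e-04  0.e+00 -1.e+00] q6 -0.276 q1 -0.173 F [ 0.9  0.3 -6.2] open 31.0
shift tool units [ 2.152 -0.009  0.06 ] turn units -0.004
```

View pics/c29.png

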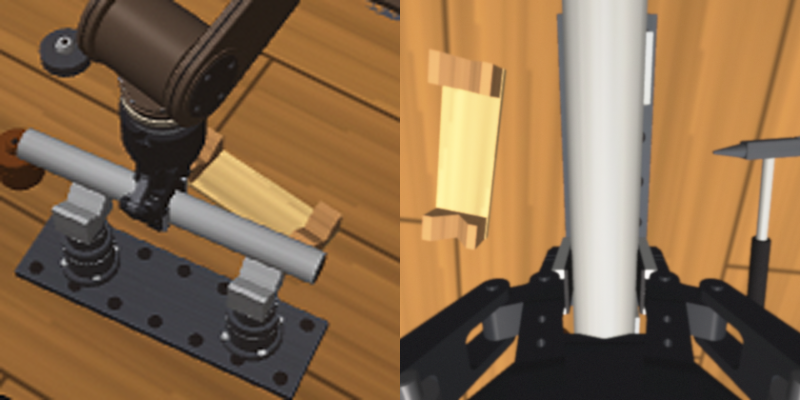

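{"api": "move_arm", "payload": {"commands": [0.4, 0, 0.06, 0, 0.6, 0, 0, 0, 0.4, 0, 0, 0, 0.2, 0, 0, 0, 0, 0, 0, 0, 0, 0, 0, 0]}}

```text
time: 54.92
eef_pos: [0.6048, -0.0029, 0.1274]
tcp_rot: [-0.036, 0.706, 0.036, 0.707]
contact_force: [-0.3, 0.8, -5.9]
opening: 0.366
```

```bash
python3 - <<'E'
from h import *
plan([.6038,-.003,.113],5.9); save('wrist','w30.png');save('scene','s30.png')
im=cv2.imread('pics/s30.png');a=cv2.resize(im[160:280,200:360],(400,300),interpolation=cv2.INTER_CUBIC)
im=cv2.imread('pics/w30.png')[0:300,134:534];cv2.imwrite('pics/c30.png',np.hstack([a,cv2.resize(im,(400,300))]))
E
```

```text
t 54.92 tcp [ 0.6048 -0.0029  0.1274] jaw 5.89 down [ 1.1e-03 -2.0e-04 -1.0e+00] q6 -0.275 q1 -0.172 F [-0.3  0.8 -5.9] open 31.3
shift tool units [ 0.577 -0.001 -0.04 ] turn units -0.002
```

View pics/c30.png

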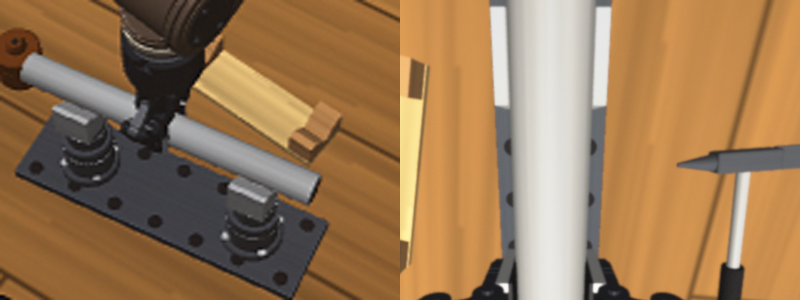

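{"api": "move_arm", "payload": {"commands": [0.2, 0, -0.02, 0, 0.2, 0, 0, 0, 0.1, 0, 0, 0, 0, 0, 0, 0, 0, 0, 0, 0]}}

```text
time: 55.65
eef_pos: [0.6038, -0.0029, 0.1144]
tcp_rot: [-0.036, 0.706, 0.036, 0.706]
contact_force: [0.3, -0.1, -7.3]
opening: 0.367
```

{"api": "move_arm", "payload": {"commands": [0.04, 0, 0, 0, 0.04, 0, 0, 0, 0, 0, 0, 0, 0, 0, 0, 0]}}

```text
time: 56.15
eef_pos: [0.6044, -0.0029, 0.1132]
tcp_rot: [-0.036, 0.706, 0.036, 0.707]
contact_force: [-0.7, 0.2, -1.7]
opening: 0.361
```

Contact is building at the expected height; I'll press slightly more, then check.

{"api": "move_arm", "payload": {"commands": [0.04, 0, 0, 0, 0, 0, 0, 0, 0, 0, 0, 0]}}

```text
time: 56.52
eef_pos: [0.6045, -0.0029, 0.1131]
tcp_rot: [-0.036, 0.706, 0.036, 0.707]
contact_force: [-2.9, 1.4, 6.6]
opening: 0.367
```

{"api": "move_arm", "payload": {"commands": [0, 0, 0, 0, 0, 0, 0, 0, 0, 0, 0, 0, 0, 0, 0, 0, 0, 0, 0, 0], "jaw": 60}}

```text
time: 57.15
eef_pos: [0.6038, -0.0029, 0.1113]
tcp_rot: [-0.036, 0.706, 0.036, 0.706]
contact_force: [0.2, 0.3, 0.1]
opening: 0.699
```

```bash
python3 - <<'E'
from h import *
plan([.6038,-.003,.113],5.9); save('wrist','w31.png');save('scene','s31.png')
im=cv2.imread('pics/s31.png');a=cv2.resize(im[160:280,200:360],(400,300),interpolation=cv2.INTER_CUBIC)
im=cv2.imread('pics/w31.png')[0:300,134:534];cv2.imwrite('pics/c31.png',np.hstack([a,cv2.resize(im,(400,300))]))
E
```

```text
t 57.15 tcp [ 0.6038 -0.0029  0.1113] jaw 5.89 down [-0.e+00 -1.e-04 -1.e+00] q6 -0.275 q1 -0.173 F [0.2 0.3 0.1] open 59.7
shift tool units [-0.068 -0.004 -0.001] turn units -0.002
```

View pics/c31.png

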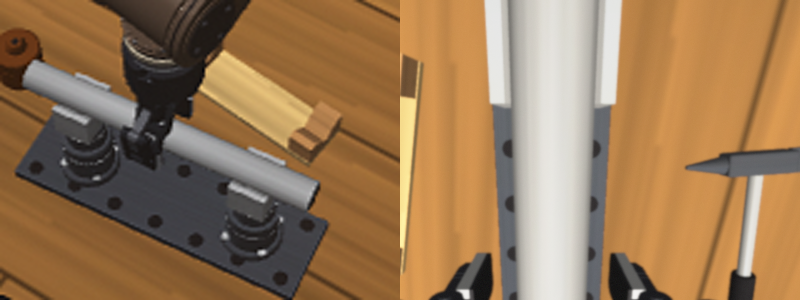

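Pipe released and lying in both grooves. Now straight up and check.

{"api": "move_arm", "payload": {"commands": [-0.5, 0, 0, 0, -1, 0, 0, 0, -1, 0, 0, 0, -1, 0, 0, 0, -1, 0, 0, 0, 0, 0, -1, 0, 0, 0, -1, 0, 0, 0, -1, 0, 0, 0, -1, 0, 0, 0, -1, 0, 0, 0, -1, 0, 0, 0, 0, 0, 0, 0, 0, 0]}}

```text
time: 58.88
eef_pos: [0.4554, -0.0183, 0.2248]
tcp_rot: [-0.036, 0.705, 0.036, 0.707]
contact_force: [-0.1, 1.1, -0.1]
opening: 0.704
```

```bash
python3 - <<'E'
from h import *
plan(); save('wrist','w32.png');save('scene','s32.png');save('top','t32.png')
im=cv2.imread('pics/s32.png');a=cv2.resize(im[140:290,190:390],(400,300),interpolation=cv2.INTER_CUBIC)
im=cv2.imread('pics/t32.png')[100:250,180:380];cv2.imwrite('pics/c32.png',np.hstack([a,cv2.resize(im,(400,300))]))
for p in ((.6145,-.1035,.165),(.5939,.0955,.165),(.6042,-.004,.165),(.6042-.0164,-.004+.159,.165),(.6042+.0164,-.004-.159,.165)): print(proj('top',p).round(1))
E
```

```text
t 58.88 tcp [ 0.4554 -0.0183  0.2248] jaw 5.88 down [ 2.e-03 -4.e-04 -1.e+00] q6 -0.366 q1 -0.264 F [-0.1  1.1 -0.1] open 60.2
shift tool units [0. 0. 0.] turn units 0.0
[310.2 160.8]
[233.4 167.1]
[271.8 164. ]
[210.5 169. ]
[333.1 158.9]
```

View pics/c32.png

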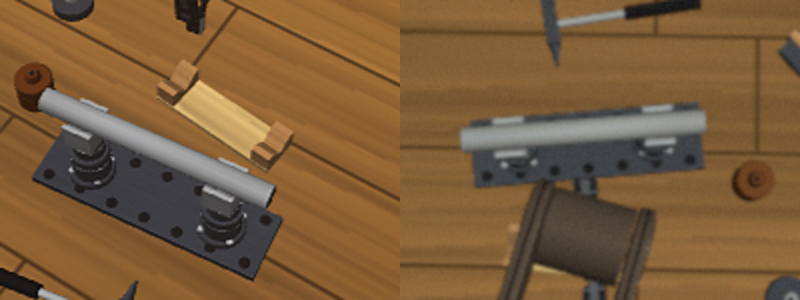

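View pics/w32.png

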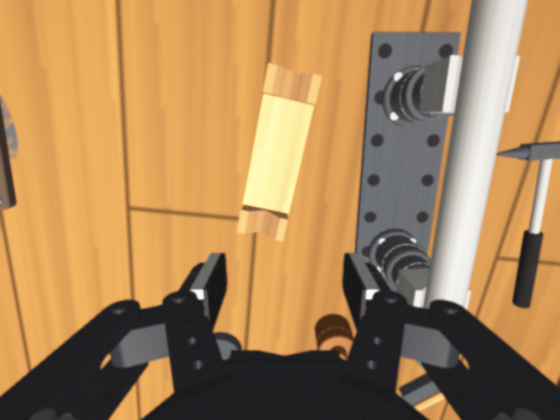

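```bash
python3 - <<'E'
from h import *
plan(); print(ctrl.sign_off())
E
```

```text
t 59.02 tcp [ 0.4553 -0.0183  0.2241] jaw 5.9 down [ 3.e-04 -0.e+00 -1.e+00] q6 -0.366 q1 -0.263 F [ 0.1  0.1 -0.8] open 59.7
shift tool units [0. 0. 0.] turn units 0.0
the job is handed in; nothing more can be done
None
```

I built the second support: tall spacer, then short spacer, then V-block head with its groove along the rail. I then laid the pipe in both grooves, released it, backed off and handed the job in at about 59 s. No verdict came back.

**Checks that passed**
- **Seating:** each part and the pipe met resistance within about 0.3 mm of its calculated seated height, and I pressed each lightly before letting go.
- **Pipe position:** in the last top picture the pipe ends were at columns 211 and 332.5, against 210.5 and 333.1 predicted for a pipe centred between the supports. The last scene and wrist pictures show the pipe lying in both V-grooves with the gripper clear of it.
- **Bystanders:** I never moved to touch the spare, hammer, magnet or brush, but I did not measure them again at the end.

**What disagreed**
- **Fingertips:** they appeared to be about 3 cm further back than the stated 14 mm ahead of the TCP. My first two closings on the tall spacer, at TCP height 30 mm, closed above its body and did not grip it. I opened, went lower and gripped it properly, and set the later grasps by touch and picture.
- **Cameras:** the wrist and top cameras disagreed by up to 5 mm in y on the short spacer. I used the wrist picture for the grasp and centred the part by comparing it with the tall one.

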